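# Set the pins of a knife handle in a sprung hand press

### The arm

A 7-joint arm with a two-finger parallel gripper is mounted at the origin on the work surface. World frame = base frame: x ahead of the robot, y to its left, z up, the work surface at z = 0. Lengths are in m, angles in rad, forces in N, time in s.
With the tool pointing down it reaches from about 0.4 to 0.85 m from the base axis. Payload 10.4 kg.
Tool frame: the origin (TCP) lies at the very end of the fingers, on their centre line; the grasp point (between the pads) lies 19 mm behind it; z points along the fingers, y is the line along which they close (so a half turn about z gives the same grasp; the last joint's range is limited). The gripper opens to 85 mm and grips with 20 to 120 N. Pads are 22 mm wide; open, the fingers measure 114 mm over their backs; the gripper's body (76 mm by 85 mm) begins 54 mm behind the grasp point. The pads swing forward as they close: fully open they stand 13 mm farther back than shut.
Start: joints at [-0.023, 0.332, -0.065, 1.46, 0.022, 1.35, -0.088], TCP at [0.625, 0, 0.231] pointing down, gripper open.
Joint ranges: [-2.6, 2.6], [-0.5, 2.12], [-1.47, 1.34], [0.16, 2.42], [-1.27, 4.41], [0.06, 2.06], [-2.6, 2.6]. Speed limits (rad/s): [2.22, 2.22, 2.79, 2.79, 3.14, 3.14, 3.14].

### API

Orientations are given as a 3x3 rotation matrix whose columns are the frame's x, y, z axes.
In Python, from plant import r gives the robot as it stands.
- The arm moves only by the tool step_arm, never from a script. Its argument "moves" is a list of rows, each a list of 7 numbers: the closure, from 0 (fully open) to 1 (shut), then the shift along the tool's x, y, z normalised to -1 to 1, where 1 is 120 mm, then the turn, a rotation vector about the tool's x, y, z normalised to -1 to 1, where 1 is pi rad. In form: [[jaw, dx, dy, dz, rx, ry, rz], ...]. A call has 1 to 8 rows; each row shifts and turns the commanded pose from where the row before left it, along the tool's axes as they then stand; what a row does not reach is not made up. A row lasts 1/10 s, in which the tool goes at most 50 mm and 8.59 degrees, less where a joint would pass 70% of its speed; a pose out of reach is approached as far as the arm can. A call with a number of a shift or a turn outside -1 to 1 is refused whole. A call with a gripper value outside its range is refused whole. The fingers move at their own pace and stop on an object; the grip force is fixed at half the most. Time passes only in rows, so rows that do not move let the fingers close. It gives the time, the measured TCP pose, the force, the opening and the grip force at its end, in the units of the state.
- r.observe(): the state, without advancing time (a new reading comes with each control period).
- r.snapshot(name): name is "scene" or "side" or "wrist"; returns a dict with "image" (480x640x3 uint8, blue, green, red), "fx", "fy", "cx", "cy" (pixels), "distortion" ([k1, k2, p1, p2, k3] as OpenCV has them; the pictures are not rectified), "extrinsics" (4x4, takes a point from camera to world coordinates). Camera axes: x right, y up, looking along -z (the intrinsics and any distortion apply to the point x, -y, -z); pixel columns grow to the right and rows downward; lengths in m; the calibration is good to about 2 mm. A picture is of the moment at which its call begins. There is no depth.
- r.finish_job(): hands the job in; it is judged then, once.
The state is a dict: "t": time; "joint_pos": joint angles; "qd": joint speeds; "joint_efforts": joint torques, N m; "eef_pos": TCP position; "tcp_rot": TCP orientation; "ft_force": force on the tool from outside, world axes, zero at the start; "torque": the same for the moment, N m; "grip_width": finger opening in m; "gripper_force": force on a finger pad.
Only numpy, scipy, OpenCV 4.12 (cv2) and the standard library are available. Lean on these libraries where they do the work, as an engineer would, in place of code of your own. Each camera call takes 0.05 s, during which the arm holds its last target. There are 200 camera calls.

### The job

Lay the stepped knife-handle block (the one with a narrower end) flat and fully home in the matching steel nest of the pin press and let go of it. Then swing the press lever down until its roller comes up solid on the block, lean on it firmly for about a second without forcing it, and guide the lever gently all the way back up to rest; do not let it fly back. Leave the block in the nest and the other things on the bench where they are.

Things in the scene. Friction and masses are not known exactly. Their poses are not given: they have to be found in the camera images.
- press: Hand pin press, a green steel base plate 250 x 150 x 15 mm fixed to the bench, carrying the nest, two hinge cheeks (up to z 90 mm) and the lever. Origin on the bench under the nest's centre; +x points along the nest from the robot's side to the hinge, z up. The base plate spans x -85 to 165 mm, y +-75 mm.
- nest (a point): Centre of the nest's mouth, level with its wall tops, 24.5 mm above the bench. Pocket shaped like the handle block with 1 mm play all round: 36 mm wide from x -51 to 21 mm, then 22 mm wide to x 51 mm (press axes; narrow end towards the hinge). Walls 10 to 19 mm thick. The floor is a shimmed anvil 6 to 9.5 mm below the mouth; it differs from start to start and is not reported.
- hinge (a point): Middle of the lever's hinge axis: press x 115, y 0, z 70 mm. The axis runs along the press's y.
- lever (a joint): Lever swing, rad: 0 upright at rest, grows towards the robot's side and down, 1.57 level. On a seated block the roller comes up solid between 1.54 and 1.61 (shims differ: feel for it); with an empty nest it runs to 1.72. A spring returns it: at the bar about 3 N to start, 6 to 8 N when level before the roller bears. Let go while down it snaps back; over 4 rad/s counts as flying back.
- bar (a point): Middle of the lever's round steel cross bar, 18 mm in diameter, along the press's y between the lever arms (94 mm free between them; arms 10 mm wide, 16 mm deep). 210 mm from the hinge: press x = 115 - 210 sin(q), z = 70 + 210 cos(q) mm at lever angle q; 280 mm above the bench at rest. It does not turn on the lever; it slips round between gripper pads.
- presser: Steel roller on the lever, free to turn, 24 mm in diameter, 30 mm long along y; origin at its middle, 115 mm along the lever from the hinge, 17 mm to its underside. A good press is 15 N or more of roller on block for half a second: about 14 N pull at the bar in all, lever level (aim for 20 N). Over 100 N on the block (about 60 N at the bar) spoils it.
- handle: Stepped knife-handle block of dark wood, 24 mm thick, about 80 g, two flush brass pins on top. Wide part 70 x 34 mm (own x -50 to 20 mm), narrow end 30 x 20 mm (own x 20 to 50 mm). Origin at the middle of the underside of its 100 mm length, x towards the narrow end, z up. Lies flat on the bench, left or right of the press.
- blank: Bystander: plain rectangular handle block of the same wood, 100 x 34 x 24 mm, without a step; does not fit the nest. Origin at the middle of its underside. On the other side of the press.
- jar: Bystander: amber glass jar with a steel cap, 60 mm in diameter, 75 mm tall. Origin at the middle of its underside.
- stone: Bystander: two-layer grey sharpening stone, 150 x 50 x 26 mm, lying along its x. Origin at the middle of its underside.

How it is judged:
On the way, in this order (a step that is already met when the one before it is completed fails the run):
1. the stepped block lies flat and home in the nest, let go (z of handle in the frame of press below 0.0205 m and angle between handle's own z axis and vertical below 0.05 rad and horizontal distance between handle and nest below 0.003 m and angle between the x axis of handle and the x axis of press, either way round below 0.05 rad and contact force between the fingers and handle below 0.2 N and value of joint lever below 0.3 rad), for 0.2 s.
2. the lever is down and its roller bears on the seated block with 15 N or more for half a second (contact force between presser and handle above 15 N and value of joint lever above 1.5 rad and contact force between the arm and handle below 0.2 N and z of handle in the frame of press below 0.0205 m and angle between handle's own z axis and vertical below 0.05 rad), for 0.5 s.
At the end, for the whole second after the job is handed in: The lever is back up at rest (within 0.06 rad) and the stepped block lies still in the nest, within 3 mm of its centre, square and flat within 0.05 rad, its underside no more than 20.5 mm above the bench (4 mm or more below the mouth, the anvil being at least 6 mm below it) (value of joint lever below 0.06 rad and z of handle in the frame of press below 0.0205 m and angle between handle's own z axis and vertical below 0.05 rad and horizontal distance between handle and nest below 0.003 m and angle between the x axis of handle and the x axis of press, either way round below 0.05 rad and linear speed of handle below 0.02 m/s); the robot touches nothing.
It fails at once if the lever flies back up faster than 4 rad/s (velocity of joint lever below -4 rad/s).
It fails at once if the block is crushed: the roller bears on it with more than 100 N (contact force between presser and handle above 100 N).
It fails at once if a bystander (plain block, jar or stone) is shifted by more than 15 mm (distance of any of blank, jar, stone from where it was at the start of the episode above 0.015 m).
It also fails if it takes over 72 s, if anything falls off the work surface, if the arm or the gripper's body presses on something with over 40 N, if the wrist force passes 120 N, or if a joint passes its speed limit or range.

## Working session

There is one attempt and no reset: what is moved stays moved. The work goes in short steps, Python scripts to look and compute and a tool call to move; the robot and the scene stay as the last step left them, time stands still between calls to the robot, and variables do not carry over. Pictures are saved under pics/ and viewed, at most 10 in all, crops included, and the job is handed in when it is done.

Besides the shell and the picture viewer there is one more tool, called after "Call:" in YAML: its name, and indented under it one key for each argument. step_arm: Moves the arm, as the interface text tells. Scaled input: -1 to 1 covers 120 mm each way for a shift and pi rad each way for a turn. Its arguments: {"type":"object","properties":{"moves":{"type":"array","items":{"type":"array","items":{"type":"number"}}}},"required":["moves"]}

```bash
mkdir -p pics; ls; python3 - <<'E'
from plant import r
import cv2,numpy as np
for n in("scene","side","wrist"):
    s=r.snapshot(n);cv2.imwrite(f"pics/{n}0.png",s["image"]);np.save(f"pics/{n}0.npy",s,allow_pickle=True)
    print(n,s["fx"],s["fy"],s["cx"],s["cy"],s["distortion"],np.round(s["extrinsics"],3).tolist())
o=r.observe();print(o["t"],o["eef_pos"],np.round(o["tcp_rot"],3).tolist(),o["grip_width"])
E
```

```text
pics
scene 576.1989860706261 576.1989860706261 323.1583380531223 237.62809583340646 [-0.08600159  0.          0.          0.          0.        ] [[-0.41, -0.702, 0.582, 1.357], [0.912, -0.305, 0.275, 0.369], [-0.015, 0.644, 0.765, 1.209], [0.0, 0.0, 0.0, 1.0]]
side 504.63739637869173 504.63739637869173 324.5909476166136 237.48510796657345 [-0.05163827  0.          0.          0.          0.        ] [[-1.0, -0.01, -0.009, 0.568], [-0.002, -0.604, 0.797, 0.739], [-0.014, 0.797, 0.604, 0.759], [0.0, 0.0, 0.0, 1.0]]
wrist 359.41862406276215 359.41862406276215 319.65280169221893 236.54140758968373 [0.01369774 0.         0.         0.         0.        ] [[1.0, -0.001, -0.0, 0.625], [0.001, 0.945, 0.326, 0.084], [0.0, -0.326, 0.945, 0.373], [0.0, 0.0, 0.0, 1.0]]
0.15 [6.25036537e-01 2.28588099e-05 2.30852775e-01] [[-0.0, 1.0, -0.0], [1.0, 0.0, -0.0], [-0.0, -0.0, -1.0]] 0.08561221292250407
```

View pics/scene0.png

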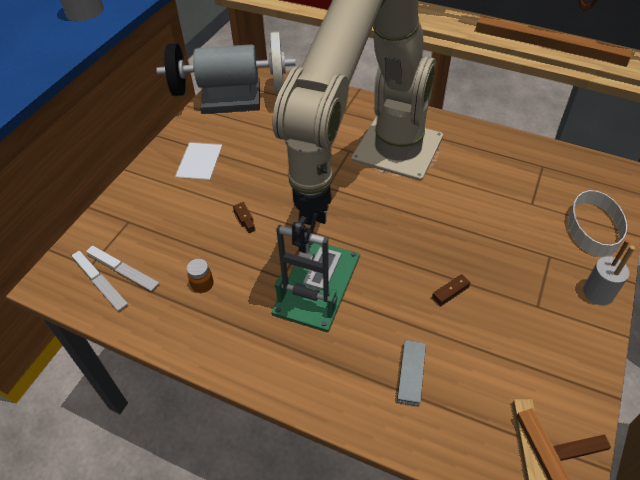

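View pics/side0.png

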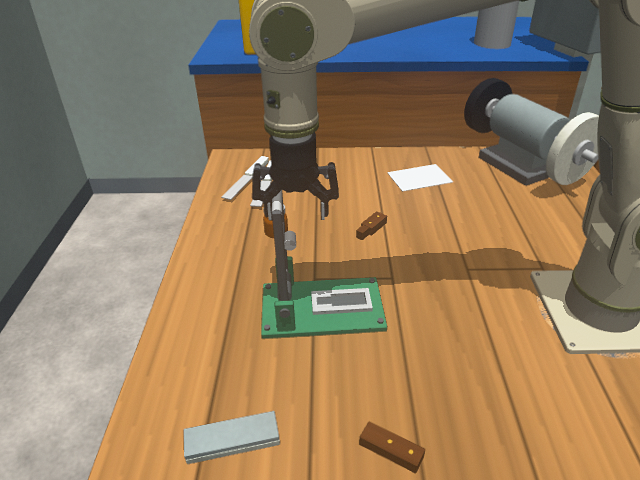

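View pics/wrist0.png

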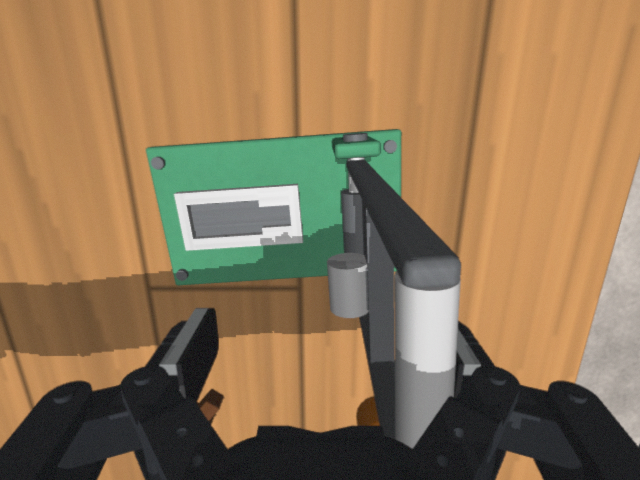

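Scene and side show the stepped block at scene (244,217) and side (371,224), on the −y side. The plain blank is on the +y side. The press is in the middle with its lever upright, and its nest is at about wrist (240,217).

```bash
cat > h.py <<'E'
import numpy as np,cv2
from scipy.optimize import least_squares
def load(n): return np.load(f"pics/{n}.npy",allow_pickle=True).item()
def K(s): return np.array([[s["fx"],0,s["cx"]],[0,s["fy"],s["cy"]],[0,0,1.]])
def proj(s,P):
    E=np.linalg.inv(s["extrinsics"]); F=np.diag([1.,-1,-1]); R=F@E[:3,:3]; t=F@E[:3,3]
    return cv2.projectPoints(np.asarray(P,float).reshape(-1,1,3),cv2.Rodrigues(R)[0],t,K(s),np.array(s["distortion"]))[0][:,0]
def ray(s,uv):
    p=cv2.undistortPoints(np.array([[uv]],float),K(s),np.array(s["distortion"]))[0,0]
    d=s["extrinsics"][:3,:3]@np.array([p[0],-p[1],-1]); return s["extrinsics"][:3,3],d/np.linalg.norm(d)
def onz(s,uv,z):
    o,d=ray(s,uv); return o+d*(z-o[2])/d[2]
def tri(l):
    A=np.zeros((3,3));b=np.zeros(3)
    for s,uv in l:
        o,d=ray(s,uv);M=np.eye(3)-np.outer(d,d);A+=M;b+=M@o
    x=np.linalg.solve(A,b)
    return x,[round(float(np.linalg.norm((np.eye(3)-np.outer(d,d))@(x-o)))*1e3,1) for o,d in (ray(s,uv) for s,uv in l)]
def snap(n,name):
    from plant import r
    s=r.snapshot(n);cv2.imwrite(f"pics/{name}.png",s["image"]);np.save(f"pics/{name}.npy",s,allow_pickle=True);return s
E
python3 - <<'E'
from h import *
a,b,w=load("scene0"),load("side0"),load("wrist0")
print("handle",tri([(a,(244,217)),(b,(371,224))]))
print("blank",tri([(a,(451,289)),(b,(392,445))]))
for uv in [(149,148),(401,130),(176,286)]: print("plate",onz(w,uv,.015).round(4))
for uv in [(263,283),(382,279),(386,328),(264,335)]: print("side plate",onz(b,uv,.015).round(4))
print("nest",onz(w,(238,217),.0245).round(4))
# nest white outer corners wrist
for uv in [(176,194),(299,186),(302,241),(187,250)]: print(onz(w,uv,.0245).round(4))
print("jar",onz(b,(275,225),.07), "stone",onz(b,(230,430),.026))
E
```

```text
handle (array([ 0.4636839 , -0.29741005,  0.01269361]), [2.5, 2.5])
blank (array([0.47179142, 0.30452754, 0.01271141]), [0.9, 0.9])
plate [0.4595 0.0511 0.015 ]
plate [0.7025 0.0682 0.015 ]
plate [ 0.4663 -0.0974  0.015 ]
side plate [ 0.7142 -0.0803  0.015 ]
side plate [ 0.453  -0.0898  0.015 ]
side plate [0.4578 0.0547 0.015 ]
side plate [0.6975 0.0704 0.015 ]
nest [ 0.5426 -0.0154  0.0245]
[0.4834 0.008  0.0245]
[0.6046 0.0161 0.0245]
[ 0.6067 -0.0411  0.0245]
[ 0.4872 -0.0511  0.0245]
jar [ 0.69500985 -0.2209463   0.07      ] stone [0.73136584 0.28367709 0.026     ]
```

Call:
step_arm:
  moves:
    - [0,0,0,-0.4,0,0,0]
    - [0,0,0,-0.4,0,0,0]
    - [0,-0.35,-0.19,0,0,0,0]
    - [0,-0.35,-0.19,0,0,0,0]
    - [0,-0.35,-0.19,0,0,0,0]
    - [0,-0.35,-0.19,0,0,0,0]
    - [0,-0.35,-0.19,0,0,0,0]
    - [0,-0.35,-0.19,0,0,0,0]

```text
t: 0.95
eef_pos: [0.4867, -0.2534, 0.3271]
tcp_rot: [[-0.0, 1.0, -0.0], [1.0, 0.0, 0.0], [0.0, -0.0, -1.0]]
ft_force: [-0.7, -0.8, 0.0]
grip_width: 0.0856
gripper_force: 0.0
```

Call:
step_arm:
  moves:
    - [0,-0.35,-0.19,0,0,0,0]
    - [0,0,0,0.35,0,0,0]
    - [0,0,0,0.35,0,0,0]
    - [0,0,0,0.1,0,0,0]
    - [0,0,0,0,0,0,0]

```text
t: 1.45
eef_pos: [0.4646, -0.2933, 0.2299]
tcp_rot: [[-0.0, 1.0, -0.003], [1.0, 0.0, 0.002], [0.002, -0.003, -1.0]]
ft_force: [-2.0, -0.2, 0.3]
grip_width: 0.0852
gripper_force: 0.0
```

```bash
python3 - <<'E'
from h import *
from plant import r
o=r.observe();print(o["t"],o["eef_pos"],np.round(o["tcp_rot"],3).tolist())
snap("wrist","wrist1")
E
```

```text
1.45 [ 0.46463637 -0.29325163  0.22994626] [[-0.0, 1.0, -0.003], [1.0, 0.0, 0.002], [0.002, -0.003, -1.0]]
```

View pics/wrist1.png

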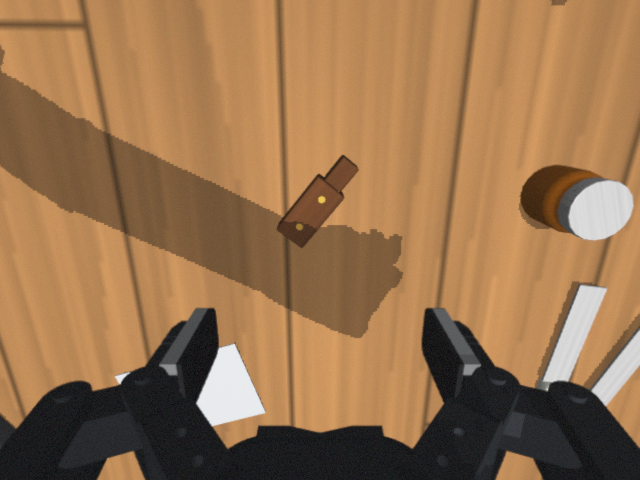

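The handle is upright on the bench, with its narrow end pointing up-right (tip about (351,161), wide-end corners about (278,226) and (303,247)). I'll fit its outline to get a sub-millimetre pose.

```bash
cat >> h.py <<'E'
HP=np.array([[-50,-17],[20,-17],[20,-10],[50,-10],[50,10],[20,10],[20,17],[-50,17]])/1e3
def place(p,z,poly=HP):
    c,s=np.cos(p[2]),np.sin(p[2]); q=poly@np.array([[c,s],[-s,c]])+p[:2]
    return np.c_[q,np.full(len(q),z)]
def fitmask(s,mask,p0,zt,zb,poly=HP,up=4):
    from scipy.optimize import minimize
    H,W=mask.shape; M=cv2.resize(mask,(W*up,H*up),interpolation=cv2.INTER_LINEAR)>127
    def render(p):
        im=np.zeros((H*up,W*up),np.uint8)
        T=(proj(s,place(p,zt,poly))+.5)*up-.5;B=(proj(s,place(p,zb,poly))+.5)*up-.5
        n=len(poly)
        for q in [T,B]+[np.array([T[i],T[(i+1)%n],B[(i+1)%n],B[i]]) for i in range(n)]:
            cv2.fillPoly(im,[np.round(q*16).astype(np.int32)],255,shift=4)
        return im>0
    f=lambda v:1-(lambda R:(R&M).sum()/max(1,(R|M).sum()))(render([v[0]/1e3,v[1]/1e3,v[2]/57.3]))
    v0=np.array([p0[0]*1e3,p0[1]*1e3,p0[2]*57.3])
    for d in (4,1.5): 
        o=minimize(f,v0,method="Nelder-Mead",options=dict(initial_simplex=np.vstack([v0]+[v0+d*np.eye(3)[i] for i in range(3)]),xatol=.02,fatol=1e-4)); v0=o.x
    return np.array([v0[0]/1e3,v0[1]/1e3,v0[2]/57.2958]),1-o.fun
E
python3 - <<'E'
from h import *
s=load("wrist1");im=s["image"]
for uv in [(310,205),(295,238),(345,170),(280,180),(330,245),(300,255)]: print(uv,im[uv[1],uv[0]])
b,g,rr=[im[...,i].astype(int) for i in range(3)]
m=((rr<125)&(g<rr*.62)).astype(np.uint8)*255
m[:140]=0;m[265:]=0;m[:,:260]=0;m[:,380:]=0
m=cv2.morphologyEx(m,cv2.MORPH_CLOSE,np.ones((7,7)))
n,l,st,c=cv2.connectedComponentsWithStats(m);k=1+st[1:,4].argmax();m=(l==k).astype(np.uint8)*255;print(st[k])
e=np.mean([onz(s,u,.024) for u in [(345,155),(357,168),(278,226),(303,247)]],0);print(e)
print(fitmask(s,m,[e[0],e[1],.93],.024,0))
for N in("scene","side"):
    p=fitmask(s,m,[e[0],e[1],.93],.024,0)[0];print(N,proj(load(N+"0"),[[p[0],p[1],.024]]))
v=im.copy();v[cv2.Canny(m,50,100)>0]=(0,255,0);cv2.imwrite("pics/m1.png",cv2.resize(v[140:265,250:390],None,fx=4,fy=4))
E
```

```text
(310, 205) [ 50  74 120]
(295, 238) [26 46 73]
(345, 170) [ 42  70 111]
(280, 180) [ 92 142 194]
(330, 245) [ 68 100 134]
(300, 255) [ 57  93 128]
[280 191  46  39 408]
[ 0.46385057 -0.29108707  0.024     ]
(array([ 0.46007136, -0.28815143,  1.03939532]), np.float64(0.12741888050191164))
scene [[246.88694174 213.50455069]]
side [[372.30922651 223.27213905]]
```

```bash
cat >> h.py <<'E'
def woodmask(s,box,rt=.685,rmax=150):
    im=cv2.GaussianBlur(s["image"],(3,3),0).astype(float)
    m=((im[...,2]<rmax)&(im[...,1]<im[...,2]*rt)).astype(np.uint8)*255
    k=np.zeros_like(m);x0,y0,x1,y1=box;k[y0:y1,x0:x1]=m[y0:y1,x0:x1]
    k=cv2.morphologyEx(k,cv2.MORPH_OPEN,np.ones((3,3)))
    n,l,st,c=cv2.connectedComponentsWithStats(k);j=1+st[1:,4].argmax()
    k=(l==j).astype(np.uint8)*255
    cs=cv2.findContours(k,cv2.RETR_EXTERNAL,cv2.CHAIN_APPROX_NONE)[0];cv2.drawContours(k,cs,-1,255,-1)
    return k,st[j]
E
python3 - <<'E'
from h import *
s=load("wrist1");im=s["image"]
m,st=woodmask(s,(255,135,385,270));print(st)
p,i=fitmask(s,m,[.4638,-.291,.93],.024,0);print(p,i)
for N in("scene","side"): print(N,proj(load(N+"0"),[[p[0],p[1],.024]]))
v=im.copy();v[cv2.Canny(m,50,100)>0]=(0,255,0)
v=cv2.resize(v[140:265,250:390],None,fx=4,fy=4,interpolation=cv2.INTER_NEAREST)
cv2.polylines(v,[((proj(s,place(p,.024))-[250,140]+.5)*4).astype(np.int32)],1,(255,0,0));cv2.imwrite("pics/m1.png",v)
E
```

```text
[ 278  157   79   89 2657]
[ 0.46363221 -0.29233368  0.9164701 ] 0.8612322896961742
scene [[244.96188716 213.93010606]]
side [[370.76628801 222.31660352]]
```

View pics/m1.png

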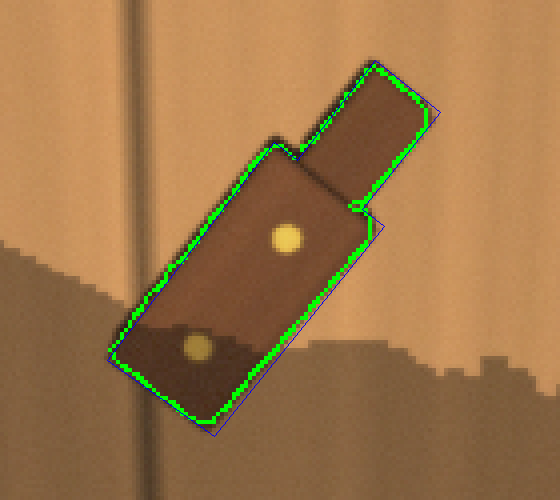

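```bash
python3 - <<'E'
from h import *
s=load("wrist1")
im=cv2.GaussianBlur(s["image"],(3,3),0).astype(float)
m=(((im[...,1]<im[...,2]*.69)|(im[...,2]<100))).astype(np.uint8)*255
k=np.zeros_like(m);k[145:258,270:368]=m[145:258,270:368]
k=cv2.morphologyEx(k,cv2.MORPH_OPEN,np.ones((7,7)))
cs=cv2.findContours(k,cv2.RETR_EXTERNAL,cv2.CHAIN_APPROX_NONE)[0];cv2.drawContours(k,cs,-1,255,-1)
p,i=fitmask(s,k,[.4638,-.291,.93],.024,0);print(p,i,(k>0).sum())
t=proj(s,place(p,.024));print(((t-[250,140]+.5)*4).round())
from plant import r
o=r.observe();print(o["eef_pos"],o["tcp_rot"].round(4).tolist() if hasattr(o["tcp_rot"],"round") else o["tcp_rot"],o["joint_pos"])
E
```

```text
[ 0.46219179 -0.29307757  0.90483557] 0.9191169363413173 2977
[[207. 439.]
 [379. 231.]
 [357. 214.]
 [435. 117.]
 [371.  65.]
 [293. 163.]
 [270. 146.]
 [101. 362.]]
[ 0.46561668 -0.29374876  0.23198268] [[-0.0006, 1.0, -0.0004], [1.0, 0.0006, 0.0002], [0.0002, -0.0004, -1.0]] [ 0.3524742   0.16470687  0.14314239  1.66824558 -0.02422861  1.3108036
  0.50050629]
```

Measured top-face centre is about (319.7,198.9), which puts the handle near (0.463,−0.291) with yaw about 0.91. I'll turn the tool so the camera ends up on the robot side when placing (final tool x opposite to press x).

Call:
step_arm:
  moves:
    - [0,0,0,0,0,0,-0.0464]
    - [0,0,0,0,0,0,-0.0464]
    - [0,0,0,0,0,0,-0.0464]
    - [0,0,0,0,0,0,-0.0464]
    - [0,0,0,0,0,0,-0.0464]
    - [0,0,0,0,0,0,-0.0464]
    - [0,0,0,0,0,0,-0.0464]
    - [0,0,0,0,0,0,-0.0464]

```text
t: 2.3
eef_pos: [0.4667, -0.2943, 0.2342]
tcp_rot: [[-0.922, 0.388, 0.003], [0.388, 0.922, -0.002], [-0.004, -0.0, -1.0]]
ft_force: [-1.9, 0.2, 0.1]
grip_width: 0.0855
gripper_force: 0.0
```

Call:
step_arm:
  moves:
    - [0,0,0,0,0,0,-0.0464]
    - [0,0,0,0,0,0,-0.0464]
    - [0,0,0,0,0,0,-0.0464]
    - [0,0,0,0,0,0,-0.0464]
    - [0,0,0,0,0,0,-0.0464]
    - [0,0,0,0,0,0,-0.0464]
    - [0,0,0,0,0,0,-0.0464]
    - [0,0,0,0,0,0,-0.0464]

```text
t: 3.1
eef_pos: [0.4659, -0.2935, 0.2282]
tcp_rot: [[-0.832, -0.554, -0.012], [-0.554, 0.832, -0.002], [0.011, 0.005, -1.0]]
ft_force: [-1.3, 0.0, -1.6]
grip_width: 0.0853
gripper_force: 0.0
```

Call:
step_arm:
  moves:
    - [0,0,0,0,0,0,-0.0464]
    - [0,0,0,0.4,0,0,0]
    - [0,0,0,0.17,0,0,0]
    - [0,0,0,0,0,0,0]
    - [0,0,0,0,0,0,0]

```text
t: 3.6
eef_pos: [0.4622, -0.2933, 0.1532]
tcp_rot: [[-0.804, -0.594, -0.027], [-0.594, 0.804, 0.0], [0.022, 0.016, -1.0]]
ft_force: [-2.8, -0.5, -0.4]
grip_width: 0.0853
gripper_force: 0.0
```

```bash
python3 - <<'E'
from h import *
from plant import r
s=snap("wrist","wrist2")
o=r.observe();R=np.array(o["tcp_rot"]);print(o["t"],o["eef_pos"],R.round(4).tolist(),np.degrees(np.arctan2(R[1,0],R[0,0])),o["joint_pos"][6])
t=proj(s,place([.4627,-.2911,.91],.024));print(t.round())
u,v=t.mean(0).astype(int);print(u,v);u=min(max(u,100),539)
cv2.imwrite("pics/m2.png",cv2.resize(s["image"][max(0,v-75):max(0,v-75)+150,u-100:u+100],None,fx=4,fy=4,interpolation=cv2.INTER_CUBIC)); print(u-100,max(0,v-75))
E
```

```text
3.65 [ 0.46254044 -0.29332261  0.1535678 ] [[-0.8037, -0.5944, -0.0266], [-0.5946, 0.804, -0.0006], [0.0217, 0.0153, -0.9996]] -143.50482476178192 2.554613222569427
[[279. 176.]
 [305. 259.]
 [313. 257.]
 [323. 289.]
 [346. 283.]
 [337. 250.]
 [346. 248.]
 [322. 164.]]
321 240
221 165
```

View pics/m2.png

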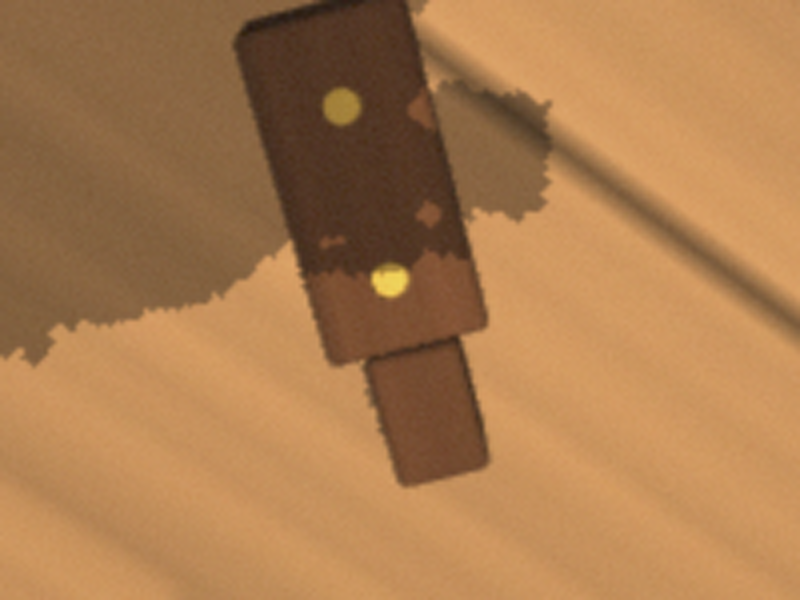

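The handle's top-face corners are clear here: narrow tip (405,487)/(488,463) and step (333,363)/(487,322) in the crop. Joint 7 is near its limit this way round, so I'll use the other half-turn and grip further back to keep clear of the lever.

```bash
cat >> h.py <<'E'
def fitpts(s,px,mdl,p0,z):
    f=lambda p:(proj(s,place([p[0],p[1],p[2]],z,np.array(mdl)/1e3))-px).ravel()
    o=least_squares(f,p0,x_scale=[.01,.01,.1]); return o.x.round(4),np.abs(o.fun).max().round(2)
E
python3 - <<'E'
from h import *
s=load("wrist2")
z=np.array([[240,45],[408,0],[487,322],[333,363],[488,463],[405,487]])
mdl=[[-50,-17],[-50,17],[20,17],[20,-17],[50,10],[50,-10]]
print(fitpts(s,(z+.5)/4-.5+[221,165],mdl,[.4627,-.291,.91],.024))
s=load("wrist1")
z=np.array([[213,423],[378,228],[272,140],[108,357],[430,108],[372,62]])
mdl=[[-50,-17],[20,-17],[20,17],[-50,17],[50,-10],[50,10]]
print(fitpts(s,(z+.5)/4-.5+[250,140],mdl,[.4627,-.291,.91],.024))
E
```

```text
(array([ 0.4621, -0.2927,  0.8903]), np.float64(2.81))
(array([ 0.4628, -0.2916,  0.9159]), np.float64(2.72))
```

Call:
step_arm:
  moves:
    - [0,0,0,0,0,0,0.0457]
    - [0,0,0,0,0,0,0.0457]
    - [0,0,0,0,0,0,0.0457]
    - [0,0,0,0,0,0,0.0457]
    - [0,0,0,0,0,0,0.0457]
    - [0,0,0,0,0,0,0.0457]
    - [0,0,0,0,0,0,0.0457]
    - [0,0,0,0,0,0,0.0457]

```text
t: 4.45
eef_pos: [0.4625, -0.293, 0.1535]
tcp_rot: [[-0.869, 0.494, -0.026], [0.494, 0.869, -0.001], [0.023, -0.014, -1.0]]
ft_force: [-2.6, -0.6, -0.9]
grip_width: 0.0852
gripper_force: 0.0
```

Call:
step_arm:
  moves:
    - [0,0,0,0,0,0,0.0457]
    - [0,0,0,0,0,0,0.0457]
    - [0,0,0,0,0,0,0.0457]
    - [0,0,0,0,0,0,0.0457]
    - [0,0,0,0,0,0,0.0457]
    - [0,0,0,0,0,0,0.0457]
    - [0,0,0,0,0,0,0.0457]
    - [0,0,0,0,0,0,0.0457]

```text
t: 5.25
eef_pos: [0.4626, -0.2929, 0.1535]
tcp_rot: [[0.095, 0.995, -0.026], [0.996, -0.095, -0.001], [-0.003, -0.026, -1.0]]
ft_force: [-2.8, -0.9, -1.2]
grip_width: 0.0852
gripper_force: 0.0
```

Call:
step_arm:
  moves:
    - [0,0,0,0,0,0,0.0457]
    - [0,0,0,0,0,0,0.0457]
    - [0,0,0,0,0,0,0.0457]
    - [0,0,0,0,0,0,0.0457]
    - [0,0,0,0,0,0,0]
    - [0,0,0,0,0,0,0]

```text
t: 5.85
eef_pos: [0.462, -0.2928, 0.1525]
tcp_rot: [[0.612, 0.79, -0.027], [0.791, -0.612, 0.0], [-0.017, -0.022, -1.0]]
ft_force: [-2.0, 0.2, -0.2]
grip_width: 0.0856
gripper_force: 0.0
```

```bash
python3 - <<'E'
from plant import r
import numpy as np
o=r.observe();R=np.array(o["tcp_rot"]);print(o["t"],o["eef_pos"],R.round(4).tolist(),np.degrees(np.arctan2(R[1,0],R[0,0])),np.round(o["joint_pos"],2))
E
```

```text
5.85 [ 0.46202864 -0.29275758  0.15247374] [[0.612, 0.7903, -0.0274], [0.7906, -0.6123, 0.0002], [-0.0166, -0.0218, -0.9996]] 52.25619190865369 [ 0.65  0.25 -0.21  1.74  0.07  1.18 -0.23]
```

Call:
step_arm:
  moves:
    - [0,0,0,0,-0.007,0.0053,0]
    - [0,-0.143,0,0,0,0,0]
    - [0,0,0,0.39,0,0,0]
    - [0,0,0,0.3,0,0,0]
    - [0,0,0,0,0,0,0]
    - [0,0,0,0,0,0,0]

```text
t: 6.45
eef_pos: [0.4504, -0.3063, 0.069]
tcp_rot: [[0.615, 0.788, -0.001], [0.788, -0.615, 0.001], [0.0, -0.002, -1.0]]
ft_force: [-2.3, -0.2, 0.1]
grip_width: 0.085
gripper_force: 0.0
```

```bash
python3 - <<'E'
from h import *
from plant import r
s=snap("wrist","wrist3")
o=r.observe();R=np.array(o["tcp_rot"]);print(o["t"],o["eef_pos"],R.round(4).tolist(),o["ft_force"])
im=s["image"].copy();cv2.polylines(im,[proj(s,place([.4625,-.2922,.905],.024)).round().astype(np.int32)],1,(0,255,0));cv2.imwrite("pics/m3.png",im)
E
```

```text
6.5 [ 0.45119436 -0.30669805  0.06999018] [[0.6156, 0.7881, 0.0003], [0.7881, -0.6156, 0.0001], [0.0003, 0.0002, -1.0]] [-1.50757939  0.37060291  0.22815464]
```

View pics/m3.png

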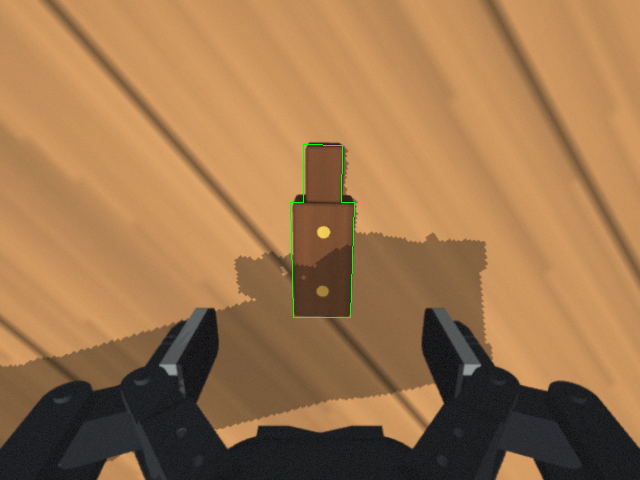

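The outline (green) sits on the block, which is square and centred between the fingers. Next I descend and grip.

Call:
step_arm:
  moves:
    - [0,0,0,0.3,0,0,0]
    - [0,0,0,0.19,0,0,0]
    - [0,0,0,0,0,0,0]
    - [1,0,0,0,0,0,0]
    - [1,0,0,0,0,0,0]
    - [1,0,0,0,0,0,0]
    - [1,0,0,0,0,0,0]
    - [1,0,0,0,0,0,0]

```text
t: 7.3
eef_pos: [0.4511, -0.3067, 0.0109]
tcp_rot: [[0.616, 0.787, 0.0], [0.787, -0.616, -0.0], [-0.0, 0.0, -1.0]]
ft_force: [-3.4, 1.4, 8.7]
grip_width: 0.0325
gripper_force: 60.6
```

Call:
step_arm:
  moves:
    - [1,0,0,0,0,0,0]
    - [1,0,0,0,0,0,0]
    - [1,0,0,0,0,0,0]

```text
t: 7.6
eef_pos: [0.4511, -0.3068, 0.0109]
tcp_rot: [[0.616, 0.787, 0.0], [0.787, -0.616, -0.0], [-0.0, 0.0, -1.0]]
ft_force: [-3.1, 0.8, 8.0]
grip_width: 0.032
gripper_force: 60.6
```

Call:
step_arm:
  moves:
    - [1,0,0,-0.1,0,0,0]
    - [1,0,0,-0.35,0,0,0]
    - [1,0,0,-0.35,0,0,0]
    - [1,0,0,0,0,0,0.0444]
    - [1,0,0,0,0,0,0.0444]
    - [1,0,0,0,0,0,0.0444]
    - [1,0,0,0,0,0,0.0444]
    - [1,0,0,0,0,0,0.0444]

```text
t: 8.4
eef_pos: [0.4503, -0.3061, 0.1062]
tcp_rot: [[0.979, 0.202, -0.001], [0.202, -0.979, 0.001], [-0.001, -0.001, -1.0]]
ft_force: [-2.6, -0.1, -1.3]
grip_width: 0.0326
gripper_force: 59.8
```

Call:
step_arm:
  moves:
    - [1,0,0,0,0,0,0.0444]
    - [1,0.048,-0.36,0,0,0,0]
    - [1,0.048,-0.4,0,0,0,0]
    - [1,0.048,-0.4,0,0,0,0]
    - [1,0.048,-0.4,0,0,0,0]
    - [1,0.048,-0.4,0,0,0,0]
    - [1,0.048,-0.4,0,0,0,0]
    - [1,0,0,0,0,0,0]

```text
t: 9.2
eef_pos: [0.4653, -0.0144, 0.1068]
tcp_rot: [[0.997, 0.079, -0.0], [0.079, -0.997, 0.003], [-0.0, -0.003, -1.0]]
ft_force: [-2.2, -0.9, -1.4]
grip_width: 0.0326
gripper_force: 60.1
```

Call:
step_arm:
  moves:
    - [1,0,0,0,0,0,0]
    - [1,0,0,0,0,0,0]

```text
t: 9.4
eef_pos: [0.465, -0.0222, 0.106]
tcp_rot: [[0.998, 0.069, -0.002], [0.069, -0.998, 0.001], [-0.002, -0.001, -1.0]]
ft_force: [-2.0, -0.5, -2.0]
grip_width: 0.0324
gripper_force: 60.1
```

```bash
python3 - <<'E'
from h import *
from plant import r
s=snap("wrist","wrist4")
o=r.observe();R=np.array(o["tcp_rot"]);print(o["t"],o["eef_pos"],R.round(4).tolist(),np.degrees(np.arctan2(R[1,0],R[0,0])),o["ft_force"],o["joint_pos"])
for p in([.5435,-.0145,.0245],):print(proj(s,[p]))
E
```

```text
9.45 [ 0.46499021 -0.02253142  0.10583243] [[0.9977, 0.0679, -0.0018], [0.0679, -0.9977, 0.0007], [-0.0018, -0.0008, -1.0]] 3.891030429730477 [-2.15249282 -0.07259489 -1.29962366] [ 0.25139038  0.1196443  -0.31569894  2.0018008   0.04231642  1.02816638
 -1.5870089 ]
[[315.85247229 121.04484813]]
```

View pics/wrist4.png

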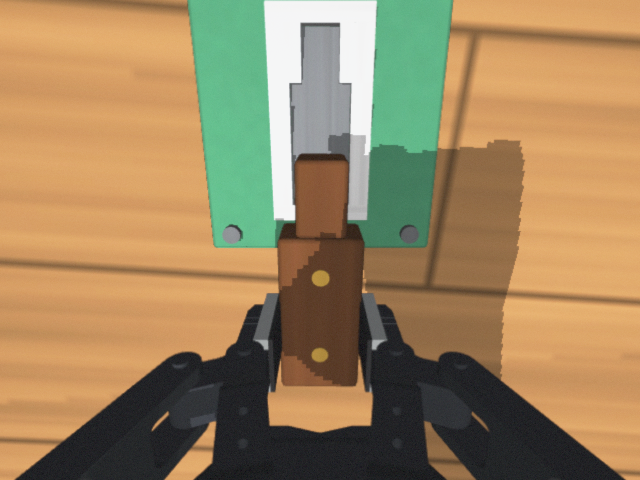

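The held block's tip is at row ~155, its back at row ~384 and its sides are at columns ~279–362. The pocket tip is at (301–339, 24), the pocket step at row 84, and the plate's near corners are at (214,247) and (428,247). Next I'll take subpixel edges.

```bash
python3 - <<'E'
from h import *
s=load("wrist4");g=s["image"].astype(float);gr=cv2.cvtColor(s["image"],cv2.COLOR_BGR2GRAY).astype(float)
def e(line,off,n=4):
    line=cv2.GaussianBlur(line.reshape(1,-1),(1,5),0).ravel() if 0 else np.convolve(line,[.25,.5,.25],'same')
    d=np.diff(line);out=[]
    for i in np.argsort(-np.abs(d[2:-2]))+2:
        if all(abs(i-k)>2 for k,_ in out): out.append((i,d[i]))
        if len(out)==n: break
    return [(round(float(off+i+.5+ (0 if abs(d[i-1]-2*d[i]+d[i+1])<1e-6 else .5*(abs(d[i-1])-abs(d[i+1]))/(abs(d[i-1])-2*abs(d[i])+abs(d[i+1])))),2),int(v)) for i,v in sorted(out)]
for v in (40,60,70): print("narrow row",v,e(gr[v-2:v+3,285:356].mean(0),285))
for v in (95,110,120): print("wide row",v,e(gr[v-2:v+3,280:362].mean(0),280))
for v in (60,120): print("plate row",v,e(g[v-2:v+3,190:225,2].mean(0),190,1),e(g[v-2:v+3,415:460,2].mean(0),415,1))
for v in (60,150): print("wallouter",v,e(gr[v-2:v+3,255:285].mean(0),255,1),e(gr[v-2:v+3,360:390].mean(0),360,1))
for u in (310,320,332): print("tipcol",u,e(gr[10:60,u-2:u+3].mean(1),10,2))
for u in (295,346): print("stepcol",u,e(gr[70:100,u-1:u+2].mean(1),70,2))
for u in (250,385,400): print("platebot",u,e(g[238:258,u-2:u+3,2].mean(1),238,2))
for v in (170,190,210,215): print("blk narrow",v,e(gr[v-2:v+3,285:360].mean(0),285,4))
for v in (255,270): print("blk wide",v,e(gr[v-2:v+3,268:372].mean(0),268,4))
for v in (350,372): print("blk wide lo",v,e(g[v-2:v+3,270:370,2].mean(0),270,6))
for u in (305,320,338): print("blk tip",u,e(g[140:180,u-2:u+3,2].mean(1),140,3),e(g[225:245,u-2:u+3,2].mean(1),225,2),e(g[375:395,u-2:u+3,2].mean(1),375,2))
for u in (286,355): print("blk step",u,e(g[215:250,u-1:u+2,2].mean(1),215,3))
E
```

```text
narrow row 40 [(300.39, -57), (303.63, 22), (331.81, 2), (339.51, 44)]
narrow row 60 [(300.5, -58), (303.05, 14), (331.71, 2), (339.37, 39)]
narrow row 70 [(300.65, -54), (303.3, 13), (331.62, 3), (339.41, 40)]
wide row 95 [(289.07, -54), (290.75, 16), (331.28, 3), (350.76, 45)]
wide row 110 [(289.66, -60), (293.62, 26), (348.57, -7), (350.54, 54)]
wide row 120 [(289.89, -57), (293.53, 28), (347.6, -8), (350.4, 49)]
plate row 60 [(193.49, -49)] [(446.48, 50)]
plate row 120 [(199.86, -45)] [(440.01, 41)]
wallouter 60 [(266.28, 37)] [(373.48, -46)]
wallouter 150 [(270.38, 37)] [(369.84, -43)]
tipcol 310 [(22.34, -63), (25.91, 24)]
tipcol 320 [(22.36, -63), (25.9, 26)]
tipcol 332 [(22.35, -63), (26.37, 27)]
stepcol 295 [(82.39, -57), (80.74, 9)]
stepcol 346 [(82.39, -57), (82.53, 8)]
platebot 250 [(237.75, -1), (247.43, 56)]
platebot 385 [(242.1, -1), (247.38, 32)]
platebot 400 [(242.67, -1), (247.37, 32)]
blk narrow 170 [(291.43, -58), (295.97, 6), (348.0, -6), (349.22, 40)]
blk narrow 190 [(291.92, -55), (296.16, -9), (345.29, -9), (348.56, 48)]
blk narrow 210 [(294.66, -62), (298.09,
[... 202 characters left out ...]
0), (296.64, -12), (325.25, -8), (362.36, 32)]
blk wide lo 350 [(272.69, -10), (281.18, 25), (312.62, 18), (325.67, -16), (358.02, -16), (366.53, 10)]
blk wide lo 372 [(273.58, -9), (277.51, 71), (280.69, -42), (357.46, 48), (361.73, -56), (365.66, 11)]
blk tip 305 [(153.11, -35), (160.31, 18), (162.35, 8)] [(236.5, -14), (239.7, 16)] [(385.79, 26), (389.01, -1)]
blk tip 320 [(153.02, -34), (160.31, 21), (165.78, 6)] [(236.73, -11), (240.33, 12)] [(378.47, 3), (385.87, 25)]
blk tip 338 [(153.32, -15), (160.3, 23), (164.34, 5)] [(237.28, -25), (240.11, 5)] [(386.17, 14), (386.0, 28)]
blk step 286 [(220.07, -64), (238.76, 19), (242.31, 7)]
blk step 355 [(219.6, -48), (223.35, -6), (239.51, 8)]
```

```bash
cat >> h.py <<'E'
def fitlines(s,L,p0,free_z=False):
    # L: (pixel uv, axis 'x'/'y', value mm, z m) ; z relative if free_z
    def f(p):
        out=[]
        for uv,ax,val,z in L:
            zz=z+(p[3] if free_z else 0)
            e=np.array([[val,-60],[val,60]] if ax=='x' else [[-60,val],[60,val]])/1e3
            a,b=proj(s,place(p,zz,e)); n=np.array([-(b-a)[1],(b-a)[0]]);out.append((np.array(uv)-a)@n/np.linalg.norm(n))
        return np.array(out)
    o=least_squares(f,p0,x_scale=[.01,.01,.1]+([.01] if free_z else []),loss="soft_l1",f_scale=.5); return o.x,f(o.x)
E
python3 - <<'E'
from h import *
s=load("wrist4");R=None
N=[]
for v,a,b in [(40,300.39,339.51),(60,300.5,339.37),(70,300.65,339.41)]: N+=[((a,v),'y',11,.0245),((b,v),'y',-11,.0245)]
for v,a,b in [(95,289.07,350.76),(110,289.66,350.54),(120,289.89,350.4)]: N+=[((a,v),'y',18,.0245),((b,v),'y',-18,.0245)]
N+=[((u,22.35),'x',51,.0245) for u in (310,320,332)]+[((u,82.39),'x',21,.0245) for u in (295,346)]
P=[((193.49,60),'y',75,.015),((446.48,60),'y',-75,.015),((199.86,120),'y',75,.015),((440.01,120),'y',-75,.015)]+[((u,247.4),'x',-85,.015) for u in (250,385,400)]
pr=lambda n,o:print(n,o[0].round(4),o[1].round(2).tolist())
p0=[.5435,-.0145,.07]
pr("nest",fitlines(s,N,p0));pr("nest fz",fitlines(s,N,p0+[0],True));pr("plate",fitlines(s,P,p0));pr("both fz",fitlines(s,N+P,p0+[0],True));pr("both",fitlines(s,N+P,p0))
B=[]
for v,a,b in [(170,291.43,349.22),(190,291.92,348.56)]: pass
for v,a,b in [(210,294.66,347.41),(215,294.68,347.17)]: B+=[((a,v),'y',10,.119),((b,v),'y',-10,.119)]
for v,a,b in [(255,277.04,363.52),(270,277.55,362.36),(372,280.69,357.46)]: B+=[((a,v),'y',17,.119),((b,v),'y',-17,.119)]
B+=[((u,160.3),'x',50,.119) for u in (305,320,338)]+[((u,385.9),'x',-50,.119) for u in (305,320)]
b0=[.483,-.0215,.07]
pr("blk",fitlines(s,B,b0));pr("blk fz",fitlines(s,B,b0+[0],True))
E
```

```text
nest [ 0.5435 -0.017   0.0717] [0.37, -0.36, 0.12, -0.21, 0.09, -0.02, 0.16, -0.4, 0.32, -0.24, 0.26, -0.13, -0.04, -0.07, -0.1, 0.18, 0.06]
nest fz [ 0.5438 -0.017   0.0718 -0.0015] [0.25, -0.22, -0.01, -0.07, -0.04, 0.12, -0.05, -0.19, 0.11, -0.03, 0.06, 0.08, 0.11, 0.08, 0.05, -0.07, -0.2]
plate [ 0.545  -0.0168  0.0697] [1.88, -1.82, 1.76, -1.79, 0.0, 0.0, 0.0]
both fz [ 0.544  -0.0169  0.0701 -0.0029] [0.07, -0.15, -0.15, 0.03, -0.16, 0.24, -0.21, 0.04, -0.02, 0.21, -0.06, 0.34, 0.26, 0.25, 0.24, -0.32, -0.35, 0.24, -0.28, 0.19, -0.35, -0.06, -0.11, -0.11]
both [ 0.5436 -0.0171  0.0756] [0.53, -0.21, 0.2, -0.12, 0.13, 0.03, 0.12, -0.44, 0.22, -0.34, 0.13, -0.26, -0.23, -0.3, -0.38, 0.08, -0.26, 1.93, -1.76, 1.5, -2.06, 2.25, 1.51, 1.43]
blk [ 0.4827 -0.0212  0.0593] [0.71, -0.5, 0.66, -0.55, 0.58, -0.83, 0.63, -1.17, 0.62, -0.52, -0.42, -0.26, -0.07, 2.53, 2.66]
blk fz [ 0.4824 -0.0212  0.0594 -0.002 ] [0.33, -0.04, 0.28, -0.09, -0.07, -0.11, -0.01, -0.46, 0.03, 0.11, -0.13, 0.03, 0.22, -0.15, -0.02]
```

Call:
step_arm:
  moves:
    - [1,0,0,0,0,0,-0.0036]
    - [1,0.257,0.004,0,0,0,0]
    - [1,0.257,0.0035,0,0,0,0]
    - [1,0,0,0.25,0,0,0]
    - [1,0,0,0.25,0,0,0]
    - [1,0,0,0,0,0,0]
    - [1,0,0,0,0,0,0]
    - [1,0,0,0,0,0,0]

```text
t: 10.25
eef_pos: [0.5275, -0.0175, 0.0471]
tcp_rot: [[0.997, 0.081, 0.0], [0.081, -0.997, 0.001], [0.0, -0.001, -1.0]]
ft_force: [-2.3, -0.0, -1.6]
grip_width: 0.0327
gripper_force: 60.0
```

```bash
python3 - <<'E'
from h import *
from plant import r
s=snap("wrist","wrist5")
o=r.observe();R=np.array(o["tcp_rot"]);print(o["t"],o["eef_pos"],R.round(4).tolist(),np.arctan2(R[1,0],R[0,0]),o["ft_force"])
E
```

```text
10.3 [ 0.52757282 -0.01731471  0.04721026] [[0.9967, 0.0807, 0.0007], [0.0807, -0.9967, 0.001], [0.0008, -0.0009, -1.0]] 0.08083382893407769 [-1.46744694  0.0231312  -1.91157279]
```

View pics/wrist5.png

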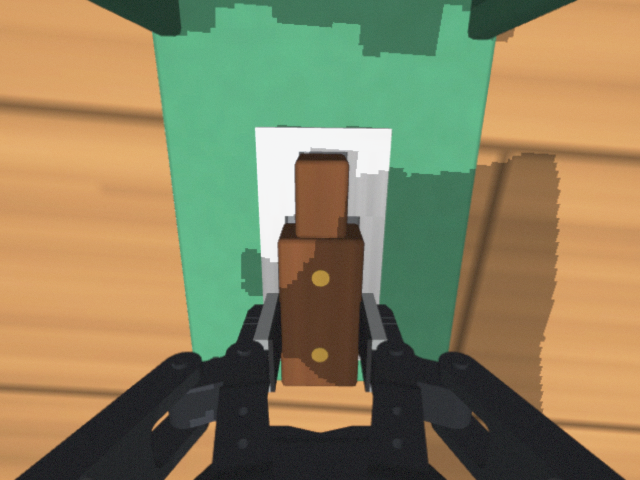

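```bash
python3 - <<'E'
from h import *
s=load("wrist5");g=s["image"].astype(float);gr=cv2.cvtColor(s["image"],cv2.COLOR_BGR2GRAY).astype(float)
def e1(line,off,sg=0):
    d=np.diff(np.convolve(line,[.25,.5,.25],'same'))[2:-2];a=d*sg if sg else np.abs(d);i=int(np.argmax(a[1:-1]))+1
    return off+2+i+.5+.5*(a[i-1]-a[i+1])/(a[i-1]-2*a[i]+a[i+1]),round(float(d[i]))
row=lambda v,a,b,sg=0,ch=None:e1((gr if ch is None else g[...,ch])[v-1:v+2,a:b].mean(0),a,sg)
col=lambda u,a,b,sg=0:e1(gr[a:b,u-1:u+2].mean(1),a,sg)
L=[];P=[]
for v in (80,120,220,260,300):
    l=row(v,150,205,-1,2);q=row(v,440,500,1,2);print("plate",v,l,q);P+=[((l[0],v),'y',75,.015),((q[0],v),'y',-75,.015)]
for v in (150,180,200,240): print("outer",v,row(v,245,275,1),row(v,372,400,-1))
for v in (219,221): print("wide pocket",v,row(v,278,296,-1),row(v,350,368,1))
for u in (288,290,352,355): print("step edge",u,col(u,205,228,-1))
for u in (310,330): print("far outer",u,col(u,118,136,1)); 
for u in (305,320,345): print("tipwall",u,col(u,140,158,-1))
for v in (250,260,270): print("blk",v,row(v,268,288,-1),row(v,352,372,1))
for v in (185,205,212): print("nar",v,row(v,286,303,-1),row(v,340,355,1))
for u in (305,320,338): print("tip,back",u,e1(g[150:175,u-2:u+3,2].mean(1),150,1),e1(g[378:394,u-2:u+3,2].mean(1),378,1))
E
```

```text
plate 80 (np.float64(157.96996996996998), -45) (np.float64(489.29024390243904), 48)
plate 120 (np.float64(163.12048192771084), -20) (np.float64(482.985835694051), 48)
plate 220 (np.float64(175.75487465181058), -44) (np.float64(467.6714285714286), 26)
plate 260 (np.float64(180.73214285714286), -47) (np.float64(461.6375), 30)
plate 300 (np.float64(185.73383084577114), -48) (np.float64(455.61538461538464), 30)
outer 150 (np.float64(255.455223880597), 41) (np.float64(390.1170212765957), -36)
outer 180 (np.float64(256.87725631768956), 35) (np.float64(387.5), -32)
outer 200 (np.float64(257.66769230769233), 37) (np.float64(385.9036697247706), -30)
outer 240 (np.float64(259.72727272727275), 35) (np.float64(383.1770833333333), -27)
wide pocket 219 (np.float64(284.49546279491835), -61) (np.float64(359.4702842377261), 39)
wide pocket 221 (np.float64(284.4864864864865), -61) (np.float64(359.40389972144845), 38)
step edge 288 (np.float64(215.59914712153517), -49)
step edge 290 (np.float64(222.65853658536585), -43)
step edge 352 (np.float64(215.74452554744525), -32)
step edge 355 (np.float64(215.7
[... 321 characters left out ...]
p.float64(363.64908256880733), 48)
blk 260 (np.float64(277.5449438202247), -59) (np.float64(363.3205128205128), 46)
blk 270 (np.float64(277.5037037037037), -36) (np.float64(362.5468409586057), 48)
nar 185 (np.float64(294.4257602862254), -63) (np.float64(348.4635922330097), 43)
nar 205 (np.float64(294.6887298747764), -63) (np.float64(347.51072124756337), 51)
nar 212 (np.float64(294.6714285714286), -64) (np.float64(347.40315315315314), 48)
tip,back 305 (np.float64(160.19672131147541), 18) (np.float64(385.6890595009597), 34)
tip,back 320 (np.float64(160.31958762886597), 21) (np.float64(385.7517605633803), 35)
tip,back 338 (np.float64(160.33333333333334), 23) (np.float64(385.73661971830984), 50)
```

```bash
python3 - <<'E'
from h import *
s=load("wrist5");zb=-.0025
N=[]
for v,a,b in [(219,284.49,359.47),(221,284.49,359.40)]: N+=[((a,v),'y',18,.0245+zb),((b,v),'y',-18,.0245+zb)]
N+=[((u,215.7),'x',21,.0245+zb) for u in (288,352,355)]
P=[]
for v,a,b in [(80,157.97,489.29),(120,163.12,482.99),(220,175.75,467.67),(260,180.73,461.64),(300,185.73,455.62)]: P+=[((a,v),'y',75,.015+zb),((b,v),'y',-75,.015+zb)]
O=[(150,255.46,390.12),(180,256.88,387.5),(200,257.67,385.9),(240,259.73,383.18)]
pr=lambda n,o:print(n,o[0].round(4),o[1].round(2).tolist())
n=fitlines(s,N+P,[.544,-.017,.071]);pr("nest",n);pr("plate fz",fitlines(s,N+P,[.544,-.017,.071,0],True))
c,sn=np.cos(n[0][2]),np.sin(n[0][2])
for v,a,b in O:
    for u in(a,b):
        d=onz(s,(u,v),.0245+zb)[:2]-n[0][:2];print("outer y",(v,round((-sn*d[0]+c*d[1])*1e3,2)),end=" ")
zt=.0472-.0109+.024+zb+.0005;B=[]
for v,a,b in [(185,294.43,348.46),(205,294.69,347.51),(212,294.67,347.4)]: B+=[((a,v),'y',10,zt),((b,v),'y',-10,zt)]
for v,a,b in [(250,277.3,363.65),(260,277.54,363.32),(270,277.5,362.55),(372,280.69,357.46)]: B+=[((a,v),'y',17,zt),((b,v),'y',-17,zt)]
B+=[((u,160.28),'x',50,zt) for u in (305,320,338)]+[((u,385.73),'x',-50,zt) for u in (305,320,338)]
b=fitlines(s,B,[.544,-.017,.071]);print();pr("blk",b);pr("blk fz",fitlines(s,B,[.544,-.017,.071,0],True))
d=b[0]-n[0];print("block in press: x,y mm",(c*d[0]+sn*d[1])*1e3,(-sn*d[0]+c*d[1])*1e3,"yaw",d[2])
E
```

```text
nest [ 0.5431 -0.0171  0.0719] [-0.3, 0.35, -0.35, 0.37, -0.44, 0.16, 0.19, 0.49, -0.28, 0.6, -0.56, 0.62, -0.86, 0.55, -0.88, 0.51, -0.89]
plate fz [ 0.5429 -0.0171  0.071  -0.0007] [-0.38, 0.57, -0.43, 0.6, -0.49, 0.17, 0.2, -0.2, 0.31, -0.03, 0.04, 0.13, -0.22, 0.12, -0.23, 0.14, -0.22]
outer y (150, np.float64(30.64)) outer y (150, np.float64(-30.62)) outer y (180, np.float64(30.65)) outer y (180, np.float64(-30.42)) outer y (200, np.float64(30.73)) outer y (200, np.float64(-30.34)) outer y (240, np.float64(30.65)) outer y (240, np.float64(-30.4)) 
blk [ 0.5449 -0.0162  0.0707] [0.3, -0.07, 0.32, -0.28, 0.21, -0.13, 0.3, -0.4, 0.25, -0.19, -0.09, -0.42, 0.11, 0.02, -0.42, -0.25, -0.05, 0.27, 0.41, 0.57]
blk fz [ 5.447e-01 -1.620e-02  7.060e-02 -5.000e-04] [0.2, 0.03, 0.22, -0.18, 0.11, -0.03, 0.14, -0.24, 0.09, -0.03, -0.24, -0.26, -0.02, 0.17, -0.13, 0.03, 0.23, -0.21, -0.07, 0.09]
block in press: x,y mm 1.7978047578183594 0.7510778938622779 yaw -0.001180235508129901
```

Call:
step_arm:
  moves:
    - [1,-0.0133,0.0067,0,0,0,0]
    - [1,0,0,0.08,0,0,0]
    - [1,0,0,0,0,0,0]
    - [1,0,0,0,0,0,0]
    - [1,0,0,0,0,0,0]
    - [1,0,0,0,0,0,0]

```text
t: 10.9
eef_pos: [0.5248, -0.018, 0.0358]
tcp_rot: [[0.997, 0.081, -0.002], [0.081, -0.997, 0.001], [-0.002, -0.001, -1.0]]
ft_force: [-1.8, 0.8, -1.7]
grip_width: 0.0324
gripper_force: 60.1
```

Call:
step_arm:
  moves:
    - [1,0,0,0,0,0,0]
    - [1,0,0,0,0,0,0]
    - [1,0,0,0,0,0,0]
    - [1,0,0,0,0,0,0]

```text
t: 11.3
eef_pos: [0.5249, -0.018, 0.0359]
tcp_rot: [[0.997, 0.081, -0.002], [0.081, -0.997, 0.001], [-0.002, -0.001, -1.0]]
ft_force: [-2.4, -1.4, -1.5]
grip_width: 0.0322
gripper_force: 60.1
```

```bash
python3 - <<'E'
from h import *
from plant import r
for i in range(4):
    s=snap("wrist","wrist6");o=r.observe();print(o["t"],np.round(o["eef_pos"],5),np.round(o["ft_force"],2),np.round(np.array(o["tcp_rot"])[2],4),np.round(s["extrinsics"][:3,3],5))
E
```

```text
11.35 [ 0.52493 -0.01802  0.03586] [-1.06  1.05 -1.8 ] [-0.0018 -0.0013 -1.    ] [ 0.60852 -0.01134  0.1782 ]
11.4 [ 0.52492 -0.01802  0.03583] [-2.05 -0.37 -1.31] [-0.0019 -0.0013 -1.    ] [ 0.60852 -0.01134  0.1782 ]
11.45 [ 0.5249  -0.01805  0.03584] [-1.77 -0.5  -1.68] [-0.0018 -0.0012 -1.    ] [ 0.60852 -0.01134  0.17819]
11.5 [ 0.52491 -0.01808  0.03583] [-2.56 -0.4  -1.65] [-0.0019 -0.0013 -1.    ] [ 0.60852 -0.01134  0.17819]
```

```bash
cat > m.py <<'E'
from h import *
import sys
s=load(sys.argv[1]);tz=float(sys.argv[2]);zb=-.0025
g=s["image"].astype(float);gr=cv2.cvtColor(s["image"],cv2.COLOR_BGR2GRAY).astype(float)
def e1(line,off,sg=0):
    d=np.diff(np.convolve(line,[.25,.5,.25],'same'))[2:-2];a=d*sg;i=int(np.argmax(a[1:-1]))+1
    return off+2+i+.5+.5*(a[i-1]-a[i+1])/(a[i-1]-2*a[i]+a[i+1]),round(float(d[i]))
row=lambda v,a,b,sg,ch=None:e1((gr if ch is None else g[...,ch])[v-1:v+2,a:b].mean(0),a,sg)
col=lambda u,a,b,sg:e1(gr[a:b,u-1:u+2].mean(1),a,sg)
p=[float(x) for x in sys.argv[3:6]]
N=[];I=[]
def addrow(x,y,z,v=None):  # horizontal search at nest point
    u0,v0=proj(s,place(p,z+zb,np.array([[x,y]])/1e3))[0]; v=int(round(v0));w=10
    q=row(v,int(u0)-w,int(u0)+w,(-1 if (y>0)==(abs(y)>20) else 1) if abs(y)!=30.5 else (1 if y>0 else -1),2 if abs(y)==75 else None)
    N.append(((q[0],v),'y',y,z+zb));I.append((x,y,q[1]))
for x in (90,75,25,0,-20):
    for y in (75,-75): addrow(x,y,.015)
for x in (45,30,15,0):
    for y in (30.5,-30.5): addrow(x,y,.0245)
for y in (15,-15,-16.5):
    u0,v0=proj(s,place(p,.0245+zb,np.array([[21,y]])/1e3))[0];q=col(int(round(u0)),int(v0)-9,int(v0)+9,-1);N.append(((int(round(u0)),q[0]),'x',21,.0245+zb));I.append((21,y,q[1],round(q[0],1)))
n=fitlines(s,N,p);print(I);print("nest",n[0].round(4),n[1].round(2).tolist())
zt=tz-.0109+.024+zb;B=[]
for v in (185,205,212): a,b=row(v,286,303,-1),row(v,340,355,1);B+=[((a[0],v),'y',10,zt),((b[0],v),'y',-10,zt)]
for v in (250,260,270): a,b=row(v,268,288,-1),row(v,352,372,1);B+=[((a[0],v),'y',17,zt),((b[0],v),'y',-17,zt)]
for u in (305,320,338): B+=[((u,e1(g[150:175,u-2:u+3,2].mean(1),150,1)[0]),'x',50,zt),((u,e1(g[378:394,u-2:u+3,2].mean(1),378,1)[0]),'x',-50,zt)]
b=fitlines(s,B,p);print("blk",b[0].round(4),b[1].round(2).tolist())
d=b[0]-n[0];c,sn=np.cos(n[0][2]),np.sin(n[0][2]);print("block in press mm",(c*d[0]+sn*d[1])*1e3,(-sn*d[0]+c*d[1])*1e3,"yaw",d[2])
E
python3 m.py wrist5 .0472 .5431 -.0171 .0719; python3 m.py wrist6 .0358 .5431 -.0171 .0719
```

```text
[(90, 75, -44), (90, -75, 47), (75, 75, -47), (75, -75, 58), (25, 75, -46), (25, -75, 29), (0, 75, -49), (0, -75, 28), (-20, 75, -52), (-20, -75, 28), (45, 30.5, 40), (45, -30.5, -41), (30, 30.5, 37), (30, -30.5, -29), (15, 30.5, 36), (15, -30.5, -28), (0, 30.5, 60), (0, -30.5, -26), (21, 15, -40, np.float64(215.6)), (21, -15, -32, np.float64(215.8)), (21, -16.5, -33, np.float64(215.9))]
nest [ 0.5431 -0.017   0.0707] [0.34, -0.33, 0.54, -0.43, 0.85, -0.73, 0.88, -0.8, 0.84, -0.72, 0.05, 0.24, -0.1, -0.21, 0.09, -0.11, -0.01, -0.07, -0.32, 0.18, 0.11]
blk [ 0.5447 -0.0162  0.0687] [0.11, -0.04, 0.17, -0.22, 0.09, -0.05, 0.19, -0.18, 0.17, 0.05, -0.15, -0.16, -0.07, -0.21, 0.0, -0.11, 0.22, 0.1]
block in press mm 1.6412140520114702 0.6824479273884468 yaw -0.0019878864959962106
[(90, 75, -44), (90, -75, 48), (75, 75, -50), (75, -75, 55), (25, 75, -46), (25, -75, 30), (0, 75, -51), (0, -75, 28), (-20, 75, -46), (-20, -75, 28), (45, 30.5, 40), (45, -30.5, -37), (30, 30.5, 41), (30, -30.5, -30), (15, 30.5, 33), (15, -30.5, -30), (0, 30.5, 44), (0, -30.5, -28), (21, 15, -41, np.float64(216.8)), (21, -15, -31, np.float64(217.3)), (21, -16.5, -35, np.float64(217.4))]
nest [ 0.543 -0.017  0.071] [0.3, -0.31, 0.55, -0.41, 0.81, -0.72, 0.94, -0.75, 0.88, -0.75, -0.18, 0.34, -0.06, -0.07, -0.07, -0.06, -0.05, 0.08, -0.11, 0.1, 0.02]
blk [ 0.5421 -0.0168  0.0699] [0.13, -0.07, 0.17, -0.24, 0.07, -0.13, 0.14, -0.18, 0.12, 0.07, 0.07, -0.17, 0.33, -5.43, 0.36, -5.18, 0.64, -10.01]
block in press mm -0.931942264036337 0.2626817265704833 yaw -0.001181777304968254
```

Call:
step_arm:
  moves:
    - [1,0.007,0.002,0,0,0,0]
    - [1,0,0,0,0,0,0]
    - [1,0,0,0,0,0,0]
    - [1,0,0,0,0,0,0]

```text
t: 11.9
eef_pos: [0.5257, -0.0182, 0.0358]
tcp_rot: [[0.997, 0.081, -0.002], [0.081, -0.997, 0.001], [-0.002, -0.001, -1.0]]
ft_force: [-2.9, 0.6, -1.5]
grip_width: 0.0324
gripper_force: 60.1
```

Call:
step_arm:
  moves:
    - [1,0,0,0.015,0,0,0]
    - [1,0,0,0.015,0,0,0]
    - [1,0,0,0,0,0,0]
    - [1,0,0,0,0,0,0]
    - [1,0,0,0,0,0,0]

```text
t: 12.4
eef_pos: [0.5258, -0.0182, 0.0323]
tcp_rot: [[0.997, 0.081, -0.002], [0.081, -0.997, 0.001], [-0.002, -0.001, -1.0]]
ft_force: [-2.1, -0.4, -1.0]
grip_width: 0.0324
gripper_force: 60.1
```

Call:
step_arm:
  moves:
    - [1,0,0,0.012,0,0,0]
    - [1,0,0,0.012,0,0,0]
    - [1,0,0,0,0,0,0]
    - [1,0,0,0,0,0,0]
    - [1,0,0,0,0,0,0]

```text
t: 12.9
eef_pos: [0.5258, -0.0182, 0.0294]
tcp_rot: [[0.997, 0.081, -0.002], [0.081, -0.997, 0.001], [-0.002, -0.001, -1.0]]
ft_force: [-1.5, -0.2, -1.0]
grip_width: 0.0324
gripper_force: 60.1
```

Call:
step_arm:
  moves:
    - [1,0,0,0.012,0,0,0]
    - [1,0,0,0,0,0,0]
    - [1,0,0,0.01,0,0,0]
    - [1,0,0,0,0,0,0]
    - [1,0,0,0,0,0,0]

```text
t: 13.4
eef_pos: [0.526, -0.0182, 0.0279]
tcp_rot: [[0.997, 0.081, -0.002], [0.081, -0.997, 0.001], [-0.001, -0.001, -1.0]]
ft_force: [-8.9, 0.8, 15.2]
grip_width: 0.0324
gripper_force: 61.9
```

Call:
step_arm:
  moves:
    - [0.5,0,0,0,0,0,0]
    - [0.3,0,0,0,0,0,0]
    - [0.3,0,0,0,0,0,0]
    - [0.3,0,0,-0.05,0,0,0]
    - [0.3,0,0,-0.2,0,0,0]
    - [0.3,0,0,-0.4,0,0,0]
    - [0.3,0,0,0,0,0,0]
    - [0.3,0,0,0,0,0,0]

```text
t: 14.2
eef_pos: [0.5267, -0.0184, 0.1061]
tcp_rot: [[0.997, 0.081, 0.001], [0.081, -0.997, 0.001], [0.001, -0.001, -1.0]]
ft_force: [-2.9, -0.2, -0.7]
grip_width: 0.0597
gripper_force: 0.0
```

```bash
python3 - <<'E'
from h import *
from plant import r
s=snap("wrist","wrist7");o=r.observe();print(o["t"],np.round(o["eef_pos"],4),np.round(o["ft_force"],2),o["grip_width"])
w=snap("side","side7")
a=s["image"][60:480,140:500];b=cv2.resize(w["image"][230:350,240:400],None,fx=2.6,fy=2.6,interpolation=cv2.INTER_CUBIC)
c=np.zeros((420,360+b.shape[1],3),np.uint8);c[:,:360]=a;c[:b.shape[0],360:]=b;cv2.imwrite("pics/c7.png",c);print(c.shape)
E
```

```text
14.25 [ 0.5258 -0.0184  0.1048] [-1.58 -0.42 -0.54] 0.05973292867612435
(420, 776, 3)
```

View pics/c7.png

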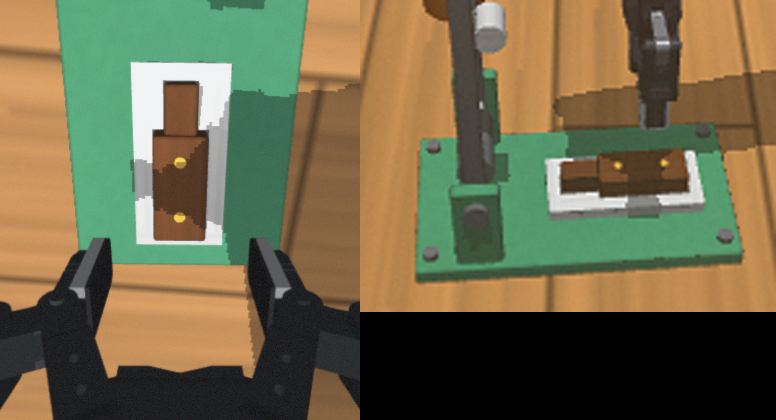

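The block is seated square in the nest, visible in both views: wrist crop (153–208, 80–240), and level in the side crop. Next is the lever; I'll check the predicted bar position against the earlier pictures while moving.

Call:
step_arm:
  moves:
    - [0,0,0,-0.38,0,0,0]
    - [0,0,0,-0.38,0,0,0]
    - [0,0,0,-0.38,0,0,0]
    - [0,0,0,-0.38,0,0,0]
    - [0,0,0,-0.38,0,0,0]
    - [0,0,0,0,0,0,-0.0452]
    - [0,0,0,0,0,0,-0.0452]
    - [0,0,0,0,0,0,-0.0452]

```text
t: 15.1
eef_pos: [0.5261, -0.0186, 0.3315]
tcp_rot: [[0.871, 0.491, -0.004], [0.491, -0.871, 0.001], [-0.003, -0.003, -1.0]]
ft_force: [-2.4, -0.0, 0.2]
grip_width: 0.0851
gripper_force: 0.0
```

Call:
step_arm:
  moves:
    - [0,0,0,0,0,0,-0.0452]
    - [0,0,0,0,0,0,-0.0452]
    - [0,0,0,0,0,0,-0.0452]
    - [0,0,0,0,0,0,-0.0452]
    - [0,0,0,0,0,0,-0.0452]
    - [0,0,0,0,0,0,-0.0452]
    - [0,0,0,0,0,0,-0.0452]
    - [0,0,0,0,0,0,-0.0452]

```text
t: 15.9
eef_pos: [0.526, -0.0186, 0.3312]
tcp_rot: [[-0.078, 0.997, -0.005], [0.997, 0.078, 0.001], [0.002, -0.004, -1.0]]
ft_force: [-2.1, 0.0, -0.2]
grip_width: 0.0854
gripper_force: 0.0
```

Call:
step_arm:
  moves:
    - [0,0,0.36,0,0,0,0]
    - [0,0,0.36,0,0,0,0]
    - [0,0,0.36,0,0,0,0]
    - [0,0,0,0,0,0,0]
    - [0,0,0,0,0,0,0]

```text
t: 16.4
eef_pos: [0.6555, -0.0088, 0.3297]
tcp_rot: [[-0.073, 0.997, -0.006], [0.997, 0.073, 0.002], [0.002, -0.006, -1.0]]
ft_force: [-2.1, -0.3, -1.2]
grip_width: 0.0855
gripper_force: 0.0
```

```bash
python3 - <<'E'
from h import *
from plant import r
s=snap("wrist","wrist8");snap("side","side8");snap("scene","scene8")
o=r.observe();R=np.array(o["tcp_rot"]);print(o["t"],np.round(o["eef_pos"],4),R.round(4).tolist(),np.degrees(np.arctan2(R[1,0],R[0,0])),np.round(o["joint_pos"],2))
p=[.5431,-.017,.071]
for n in("wrist0","side0","scene0"):
    c=load(n)
    print(n,"bar x-9/0/+9 top ends",[proj(c,place(p,.28,np.array([[115+dx,y]])/1e3))[0].round().tolist() for dx in(-9,0,9) for y in(0,45)])
# bar edges in wrist0, rows
w=load("wrist0")["image"].astype(int)
for v in (300,330,350,400): print(v,w[v,385:475:3].sum(1).tolist())
E
```

```text
16.55 [ 0.6548 -0.0093  0.3332] [[-0.0723, 0.9974, -0.0012], [0.9974, 0.0723, 0.0006], [0.0007, -0.0012, -1.0]] 94.14411256204401 [ 0.21  0.4  -0.38  1.18  0.15  1.59 -0.07]
wrist0 bar x-9/0/+9 top ends [[393.0, 413.0], [392.0, 290.0], [420.0, 411.0], [423.0, 288.0], [448.0, 410.0], [455.0, 287.0]]
side0 bar x-9/0/+9 top ends [[283.0, 198.0], [283.0, 212.0], [278.0, 198.0], [278.0, 213.0], [273.0, 199.0], [272.0, 213.0]]
scene0 bar x-9/0/+9 top ends [[304.0, 231.0], [324.0, 236.0], [303.0, 234.0], [322.0, 239.0], [301.0, 237.0], [321.0, 242.0]]
300 [245, 235, 239, 263, 303, 391, 452, 506, 539, 587, 623, 638, 654, 657, 664, 671, 666, 670, 665, 660, 654, 649, 632, 591, 507, 440, 421, 416, 414, 449]
330 [237, 235, 236, 287, 305, 392, 453, 500, 546, 587, 623, 644, 653, 659, 664, 664, 668, 662, 662, 656, 649, 642, 609, 548, 381, 92, 97, 87, 167, 468]
350 [231, 244, 244, 287, 250, 390, 460, 499, 551, 595, 630, 638, 655, 655, 662, 667, 667, 665, 658, 653, 649, 634, 590, 505, 281, 288, 285, 290, 232, 149]
400 [120, 128, 145, 150, 248, 287, 315, 347, 376, 395, 414, 419, 422, 433, 431, 428, 436, 430, 435, 427, 356, 93, 90, 75, 65, 94, 93, 91, 70, 104]
```

Call:
step_arm:
  moves:
    - [0,0,0.03,0,0,0,0]
    - [0,0,0,0.3,0,0,0]
    - [0,0,0,0.29,0,0,0]
    - [0,0,0,0,0,0,0]
    - [0,0,0,0,0,0,0]
    - [0,0,0,0,0,0,0]

```text
t: 17.15
eef_pos: [0.6598, -0.0088, 0.2646]
tcp_rot: [[-0.072, 0.997, 0.002], [0.997, 0.072, 0.001], [0.001, 0.002, -1.0]]
ft_force: [-2.0, 0.4, -0.9]
grip_width: 0.0853
gripper_force: 0.0
```

```bash
python3 - <<'E'
from h import *
s=snap("wrist","wrist9");im=s["image"].astype(int)
p=[.5431,-.017,.071]
print("expected",[proj(s,place(p,.28,np.array([[115+dx,y]])/1e3))[0].round().tolist() for dx in(-9,0,9) for y in(0,40)])
for v in (300,340,380): print(v,im[v,200:440:6].sum(1).tolist())
E
```

```text
expected [[293.0, 329.0], [291.0, 237.0], [315.0, 329.0], [315.0, 237.0], [337.0, 329.0], [339.0, 237.0]]
300 [269, 264, 275, 263, 260, 252, 254, 272, 277, 278, 255, 187, 282, 279, 278, 255, 328, 550, 633, 654, 655, 635, 577, 407, 280, 252, 249, 262, 273, 271, 395, 389, 391, 367, 285, 428, 400, 409, 460, 423]
340 [62, 71, 48, 201, 394, 385, 380, 428, 414, 410, 381, 322, 429, 420, 408, 419, 340, 363, 412, 425, 427, 416, 383, 300, 405, 389, 381, 415, 426, 403, 399, 380, 369, 310, 425, 394, 422, 120, 66, 47]
380 [78, 308, 409, 427, 401, 383, 402, 433, 403, 406, 371, 366, 425, 411, 401, 412, 407, 353, 405, 422, 417, 412, 374, 267, 148, 157, 407, 437, 409, 387, 392, 366, 335, 421, 411, 433, 424, 412, 423, 189]
```

The bar lies centred between the fingers (columns ~294–340 at row 300, as predicted). Now I grip it.

Call:
step_arm:
  moves:
    - [1,0,0,0.02,0,0,0]
    - [1,0,0,0,0,0,0]
    - [1,0,0,0,0,0,0]
    - [1,0,0,0,0,0,0]
    - [1,0,0,0,0,0,0]
    - [1,0,0,0,0,0,0]
    - [1,0,0,0,0,0,0]
    - [1,0,0,0,0,0,0]

```text
t: 18.0
eef_pos: [0.6591, -0.0088, 0.2595]
tcp_rot: [[-0.072, 0.997, -0.002], [0.997, 0.072, 0.001], [0.001, -0.002, -1.0]]
ft_force: [-2.1, 0.4, 2.3]
grip_width: 0.0163
gripper_force: 58.5
```

```bash
python3 - <<'E'
from plant import r
import numpy as np
o=r.observe();R=np.array(o["tcp_rot"]);print(o["t"],np.round(o["eef_pos"],4),o["ft_force"],o["grip_width"])
# arc moves in tool units: tool y=+press x, z=down
q0=0
for q1 in np.r_[np.arange(.1,1.55,.1)]:
    dx=-.21*(np.sin(q1)-np.sin(q0));dz=.21*(np.cos(q1)-np.cos(q0));print(round(q1,2),[round(dx/.12,3),round(-dz/.12,3)]);q0=q1
E
```

```text
18.0 [ 0.6591 -0.0088  0.2595] [-2.14204175  0.39093966  2.3356673 ] 0.016288047650365987
0.1 [np.float64(-0.175), np.float64(0.009)]
0.2 [np.float64(-0.173), np.float64(0.026)]
0.3 [np.float64(-0.169), np.float64(0.043)]
0.4 [np.float64(-0.164), np.float64(0.06)]
0.5 [np.float64(-0.158), np.float64(0.076)]
0.6 [np.float64(-0.149), np.float64(0.091)]
0.7 [np.float64(-0.139), np.float64(0.106)]
0.8 [np.float64(-0.128), np.float64(0.119)]
0.9 [np.float64(-0.115), np.float64(0.131)]
1.0 [np.float64(-0.102), np.float64(0.142)]
1.1 [np.float64(-0.087), np.float64(0.152)]
1.2 [np.float64(-0.071), np.float64(0.16)]
1.3 [np.float64(-0.055), np.float64(0.166)]
1.4 [np.float64(-0.038), np.float64(0.171)]
1.5 [np.float64(-0.021), np.float64(0.174)]
```

Call:
step_arm:
  moves:
    - [1,0,-0.175,0.009,0,0,0]
    - [1,0,-0.173,0.026,0,0,0]
    - [1,0,-0.169,0.043,0,0,0]
    - [1,0,-0.164,0.06,0,0,0]
    - [1,0,-0.158,0.076,0,0,0]
    - [1,0,-0.149,0.091,0,0,0]
    - [1,0,-0.139,0.106,0,0,0]
    - [1,0,-0.128,0.119,0,0,0]

```text
t: 18.8
eef_pos: [0.5103, -0.0194, 0.1972]
tcp_rot: [[-0.072, 0.997, 0.005], [0.997, 0.072, 0.001], [0.001, 0.005, -1.0]]
ft_force: [7.0, 1.6, 4.7]
grip_width: 0.0159
gripper_force: 62.9
```

Call:
step_arm:
  moves:
    - [1,0,-0.115,0.131,0,0,0]
    - [1,0,-0.102,0.142,0,0,0]
    - [1,0,-0.087,0.152,0,0,0]
    - [1,0,-0.071,0.16,0,0,0]
    - [1,0,-0.055,0.166,0,0,0]
    - [1,0,-0.038,0.171,0,0,0]
    - [1,0,0,0,0,0,0]
    - [1,0,0,0,0,0,0]

```text
t: 19.6
eef_pos: [0.4532, -0.0235, 0.086]
tcp_rot: [[-0.072, 0.997, -0.001], [0.997, 0.072, 0.001], [0.001, -0.001, -1.0]]
ft_force: [0.7, -0.9, 3.1]
grip_width: 0.0162
gripper_force: 67.4
```

Call:
step_arm:
  moves:
    - [1,0,-0.021,0.174,0,0,0]
    - [1,0,-0.003,0.05,0,0,0]
    - [1,0,0,0.025,0,0,0]
    - [1,0,0,0,0,0,0]
    - [1,0,0,0,0,0,0]

```text
t: 20.1
eef_pos: [0.4497, -0.0237, 0.0562]
tcp_rot: [[-0.072, 0.997, -0.002], [0.997, 0.072, 0.001], [0.001, -0.002, -1.0]]
ft_force: [-2.7, -0.6, 4.7]
grip_width: 0.0164
gripper_force: 69.3
```

Call:
step_arm:
  moves:
    - [1,0,0,0.02,0,0,0]
    - [1,0,0,0.02,0,0,0]
    - [1,0,0,0,0,0,0]
    - [1,0,0,0,0,0,0]

```text
t: 20.5
eef_pos: [0.4496, -0.0237, 0.0515]
tcp_rot: [[-0.072, 0.997, -0.002], [0.997, 0.072, 0.001], [0.001, -0.002, -1.0]]
ft_force: [-5.2, 0.7, 5.8]
grip_width: 0.0159
gripper_force: 69.5
```

Call:
step_arm:
  moves:
    - [1,0,0,0.015,0,0,0]
    - [1,0,0,0,0,0,0]
    - [1,0,0,0,0,0,0]

```text
t: 20.8
eef_pos: [0.4495, -0.0237, 0.0497]
tcp_rot: [[-0.072, 0.997, -0.002], [0.997, 0.072, 0.001], [0.001, -0.002, -1.0]]
ft_force: [-5.0, 0.4, 7.4]
grip_width: 0.0161
gripper_force: 69.5
```

Call:
step_arm:
  moves:
    - [1,0,0,0.015,0,0,0]
    - [1,0,0,0,0,0,0]
    - [1,0,0,0,0,0,0]

```text
t: 21.1
eef_pos: [0.4495, -0.0237, 0.048]
tcp_rot: [[-0.072, 0.997, -0.002], [0.997, 0.072, 0.001], [0.001, -0.002, -1.0]]
ft_force: [-6.1, 0.6, 8.3]
grip_width: 0.0161
gripper_force: 69.6
```

Call:
step_arm:
  moves:
    - [1,0,0,0.012,0,0,0]
    - [1,0,0,0,0,0,0]
    - [1,0,0,0,0,0,0]

```text
t: 21.4
eef_pos: [0.4496, -0.0237, 0.0465]
tcp_rot: [[-0.072, 0.997, -0.002], [0.997, 0.072, 0.001], [0.001, -0.002, -1.0]]
ft_force: [-6.1, -0.9, 9.0]
grip_width: 0.0159
gripper_force: 69.6
```

Call:
step_arm:
  moves:
    - [1,0,0,0.012,0,0,0]
    - [1,0,0,0,0,0,0]
    - [1,0,0,0,0,0,0]

```text
t: 21.7
eef_pos: [0.4496, -0.0238, 0.0451]
tcp_rot: [[-0.072, 0.997, -0.002], [0.997, 0.072, 0.001], [0.001, -0.002, -1.0]]
ft_force: [-7.0, 0.5, 8.2]
grip_width: 0.0161
gripper_force: 69.7
```

Call:
step_arm:
  moves:
    - [1,0,0,0.012,0,0,0]
    - [1,0,0,0,0,0,0]
    - [1,0,0,0,0,0,0]

```text
t: 22.0
eef_pos: [0.4494, -0.0238, 0.044]
tcp_rot: [[-0.072, 0.997, -0.003], [0.997, 0.072, 0.001], [0.001, -0.003, -1.0]]
ft_force: [-8.1, 0.2, 14.7]
grip_width: 0.0163
gripper_force: 71.1
```

```bash
python3 - <<'E'
from h import *
from plant import r
s=snap("wrist","wrist10");c=snap("side","side10");snap("scene","scene10")
o=r.observe();print(o["t"],np.round(o["eef_pos"],4),np.round(o["ft_force"],1),np.round(o["torque"],2),o["gripper_force"])
E
```

```text
22.15 [ 0.4494 -0.0238  0.044 ] [-8.   0.  14.5] [ 0.08  1.6  -0.06] 71.13131046295166
```

The roller has come up solid (force jumped from 8 to 14.5 N). I'll lean on it a bit more.

Call:
step_arm:
  moves:
    - [1,0,0,0.012,0,0,0]
    - [1,0,0,0,0,0,0]
    - [1,0,0,0,0,0,0]
    - [1,0,0,0,0,0,0]

```text
t: 22.55
eef_pos: [0.4495, -0.0238, 0.0434]
tcp_rot: [[-0.072, 0.997, -0.003], [0.997, 0.072, 0.0], [0.0, -0.003, -1.0]]
ft_force: [-14.0, 1.2, 28.2]
grip_width: 0.0161
gripper_force: 72.6
```

Call:
step_arm:
  moves:
    - [1,0,0,0,0,0,0]
    - [1,0,0,0,0,0,0]
    - [1,0,0,0,0,0,0]
    - [1,0,0,0,0,0,0]
    - [1,0,0,0,0,0,0]
    - [1,0,0,0,0,0,0]
    - [1,0,0,0,0,0,0]
    - [1,0,0,0,0,0,0]

```text
t: 23.35
eef_pos: [0.4495, -0.0238, 0.0434]
tcp_rot: [[-0.072, 0.997, -0.003], [0.997, 0.072, 0.0], [0.0, -0.003, -1.0]]
ft_force: [-14.7, 0.5, 29.4]
grip_width: 0.0159
gripper_force: 72.6
```

```bash
python3 - <<'E'
from plant import r
import numpy as np
o=r.observe();x,y,z=o["eef_pos"];print(o["t"],np.round(o["eef_pos"],4),np.round(o["ft_force"],1))
q0=1.60
for q1 in [1.5,1.4,1.3,1.2,1.1,1,.9,.8,.7,.6,.5,.4,.3,.2,.1,0]:
    print(q1,round(.21*(np.sin(q0)-np.sin(q1))/.12,3),round(-.21*(np.cos(q1)-np.cos(q0))/.12,3));q0=q1
E
```

```text
23.35 [ 0.4495 -0.0238  0.0434] [-14.7   0.5  29.4]
1.5 0.004 -0.175
1.4 0.021 -0.174
1.3 0.038 -0.171
1.2 0.055 -0.166
1.1 0.071 -0.16
1 0.087 -0.152
0.9 0.102 -0.142
0.8 0.115 -0.131
0.7 0.128 -0.119
0.6 0.139 -0.106
0.5 0.149 -0.091
0.4 0.158 -0.076
0.3 0.164 -0.06
0.2 0.169 -0.043
0.1 0.173 -0.026
0 0.175 -0.009
```

Call:
step_arm:
  moves:
    - [1,0,0.002,-0.04,0,0,0]
    - [1,0,0.002,-0.153,0,0,0]
    - [1,0,0.021,-0.174,0,0,0]
    - [1,0,0.038,-0.171,0,0,0]
    - [1,0,0.055,-0.166,0,0,0]
    - [1,0,0.071,-0.16,0,0,0]
    - [1,0,0.087,-0.152,0,0,0]
    - [1,0,0.102,-0.142,0,0,0]

```text
t: 24.15
eef_pos: [0.5029, -0.0199, 0.1821]
tcp_rot: [[-0.073, 0.997, 0.016], [0.997, 0.073, 0.003], [0.002, 0.016, -1.0]]
ft_force: [61.7, 2.5, -54.2]
grip_width: 0.0161
gripper_force: 71.0
```

Call:
step_arm:
  moves:
    - [1,0,0.115,-0.131,0,0,0]
    - [1,0,0.128,-0.119,0,0,0]
    - [1,0,0.139,-0.106,0,0,0]
    - [1,0,0.149,-0.091,0,0,0]
    - [1,0,0.158,-0.076,0,0,0]
    - [1,0,0.164,-0.06,0,0,0]
    - [1,0,0,0,0,0,0]
    - [1,0,0,0,0,0,0]

```text
t: 24.95
eef_pos: [0.5969, -0.0134, 0.2476]
tcp_rot: [[-0.072, 0.997, -0.006], [0.997, 0.072, 0.002], [0.002, -0.005, -1.0]]
ft_force: [6.8, 1.0, -18.5]
grip_width: 0.0162
gripper_force: 64.3
```

Call:
step_arm:
  moves:
    - [1,0,0,0.02,0,0,0]
    - [1,0,0.085,-0.023,0,0,0]
    - [1,0,0.085,-0.02,0,0,0]
    - [1,0,0.085,-0.015,0,0,0]
    - [1,0,0.085,-0.01,0,0,0]
    - [1,0,0.08,-0.006,0,0,0]
    - [1,0,0,0,0,0,0]
    - [1,0,0,0,0,0,0]

```text
t: 25.75
eef_pos: [0.6478, -0.0099, 0.2574]
tcp_rot: [[-0.072, 0.997, -0.001], [0.997, 0.072, 0.001], [0.001, -0.001, -1.0]]
ft_force: [-1.1, -1.2, 4.8]
grip_width: 0.0157
gripper_force: 65.2
```

Call:
step_arm:
  moves:
    - [1,0,0.05,0,0,0,0]
    - [1,0,0.04,0,0,0,0]
    - [1,0,0,0,0,0,0]
    - [1,0,0,0,0,0,0]
    - [1,0,0,0,0,0,0]

```text
t: 26.25
eef_pos: [0.6588, -0.0091, 0.2572]
tcp_rot: [[-0.072, 0.997, -0.001], [0.997, 0.072, 0.001], [0.001, -0.001, -1.0]]
ft_force: [-1.4, -1.8, 7.1]
grip_width: 0.0164
gripper_force: 66.1
```

Call:
step_arm:
  moves:
    - [1,0,0.008,0,0,0,0]
    - [1,0,0,0,0,0,0]
    - [0.6,0,0,0,0,0,0]
    - [0.3,0,0,0,0,0,0]
    - [0,0,0,0,0,0,0]
    - [0,0,0,0,0,0,0]
    - [0,0,0,0,0,0,0]

```text
t: 26.95
eef_pos: [0.6593, -0.0087, 0.2562]
tcp_rot: [[-0.072, 0.997, -0.002], [0.997, 0.072, 0.001], [0.001, -0.002, -1.0]]
ft_force: [-1.6, 0.1, 0.3]
grip_width: 0.0849
gripper_force: 0.0
```

Call:
step_arm:
  moves:
    - [0,0,0,-0.2,0,0,0]
    - [0,0,0,-0.4,0,0,0]
    - [0,0,0,-0.4,0,0,0]
    - [0,0,0,0,0,0,0]
    - [0,0,0,0,0,0,0]
    - [0,0,0,0,0,0,0]

```text
t: 27.55
eef_pos: [0.6593, -0.009, 0.3751]
tcp_rot: [[-0.072, 0.997, -0.004], [0.997, 0.072, 0.001], [0.001, -0.004, -1.0]]
ft_force: [-2.0, 0.0, -2.0]
grip_width: 0.0853
gripper_force: 0.0
```

```bash
python3 - <<'E'
from h import *
from plant import r
o=r.observe();print(o["t"],np.round(o["eef_pos"],4),np.round(o["ft_force"],1),o["grip_width"])
s=snap("wrist","wrist11");w=snap("side","side11");c=snap("scene","scene11")
# compare the side view nest/lever region with the pictures before pressing
for n,b in(("side",(230,350,240,400)),("scene",(225,335,265,365))):
    A=load(n+"11")["image"].astype(int);y0,y1,x0,x1=b
    for k in ("0","7","8"):
        try:B=load(n+k)["image"].astype(int)
        except Exception:continue
        d=np.abs(A-B)[y0:y1,x0:x1].sum(2);print(n,k,(d>90).sum(),[ (int(v.min()),int(v.max())) if len(v) else 0 for v in np.where(d>90)])
# block fit in the side view: brass pins
for k in("side7","side11","scene8","scene11"):
    im=load(k)["image"];hs=cv2.cvtColor(im,cv2.COLOR_BGR2HSV);m=((hs[...,0]>18)&(hs[...,0]<30)&(hs[...,1]>140)&(hs[...,2]>150)).astype(np.uint8)
    y0,y1,x0,x1=(280,310,330,375) if "side" in k else (240,300,300,350)
    n,l,st,ce=cv2.connectedComponentsWithStats(m[y0:y1,x0:x1]);print(k,[(round(ce[i][0]+x0,1),round(ce[i][1]+y0,1),int(st[i,4])) for i in range(1,n)])
E
```

```text
27.55 [ 0.6593 -0.009   0.3751] [-2.  0. -2.] 0.08529491349411233
side 0 3988 [(0, 75), (5, 159)]
side 7 4126 [(0, 83), (5, 159)]
side 8 555 [(15, 64), (5, 159)]
scene 0 1670 [(0, 102), (0, 70)]
scene 8 175 [(0, 102), (0, 40)]
side7 [(np.float64(356.7), np.float64(292.2), 6), (np.float64(338.7), np.float64(293.0), 7)]
side11 [(np.float64(356.4), np.float64(292.1), 7), (np.float64(338.9), np.float64(293.1), 8)]
scene8 []
scene11 []
```

```bash
python3 - <<'E'
from h import *
p=[.5431,-.017,.071]
for k in("wrist8","wrist11"):
    s=load(k);g=cv2.cvtColor(s["image"],cv2.COLOR_BGR2GRAY).astype(float)
    e=[proj(s,place(p,.28,np.array([[115+dx,30]])/1e3))[0] for dx in(-9,0,9)];v=int(e[1][1]);u=int(e[1][0])
    d=np.diff(np.convolve(g[v-2:v+3,u-40:u+41].mean(0),[.25,.5,.25],'same'))[2:-2]
    print(k,np.round(e,1).tolist(),"edges",u-40+2.5+d[:38].argmax(),u-40+2.5+38+d[38:].argmin())
# side: lever column near the top
a,b=load("side8"),load("side11")
for v in (225,240,255): print(v,*[np.round(np.argsort(-np.abs(np.diff(cv2.cvtColor(x["image"],7-1).astype(float)[v-1:v+2,255:310].mean(0))))[:3]+255.5) for x in(a,b)])
E
```

```text
wrist8 [[308.6, 216.1], [324.9, 216.2], [341.1, 216.3]] edges 291.5 340.5
wrist11 [[305.1, 197.2], [318.5, 197.3], [331.9, 197.3]] edges 290.5 331.5
225 [288. 264. 284.] [288. 264. 284.]
240 [274. 284. 284.] [274. 284. 284.]
255 [286. 274. 276.] [286. 274. 256.]
```

The side view shows the same lever edges as at rest, the bar is at its rest position in the wrist view, and the brass pins haven't moved. I'm handing in the job.

```bash
python3 -c "
from plant import r
print(r.finish_job())"
```

```text
the job is handed in; nothing more can be done
None
```

The stepped block is seated in the nest and let go. I leaned on the lever for over a second at about 28 N at the bar (roughly 35 N on the block), guided it back up to rest, and handed the job in at about 28 s. No verdict came back, so I can't confirm it passed: on the way up the wrist force briefly showed about 80 N.

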